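Take a bush's bore size with a swing-arm telescoping gauge

ROBOT

A 7-joint arm with a two-finger parallel gripper is mounted at the origin on a cart in front of the work surface, level with it; the furniture and walls round the work are solid. World frame = base frame: x ahead of the robot, y to its left, z up, the work surface at z = 0. Lengths are in mm, angles in rad, forces in N, time in s.
With the tool pointing down it reaches from about 400 to 875 mm from the base axis. Payload 4.4 kg.
Tool frame: the origin (TCP) lies on the centre line of the jaws, within the pads' length; the fingertips stand 8 mm ahead of it and the grasp point (between the pads) lies 11 mm behind it; x points along the fingers, z is the direction in which the jaws open and shut, and the axes are right-handed (so a half turn about x gives the same grasp; the last joint's range is limited). The gripper opens to 85 mm and grips with 20 to 120 N. Pads are 22 mm wide; open, the fingers measure 114 mm over their backs; the gripper's body (76 mm by 85 mm) begins 54 mm behind the grasp point. The pads swing forward as they close: fully open they stand 13 mm farther back than shut.
Start: joints at [1.174, 0.628, 0.038, 1.517, -0.027, 0.996, -0.02], TCP at [211.148, -614.764, 215.613] pointing down, gripper open.
Joint ranges: [-3.06, 3.06], [-0.37, 2.12], [-1.25, 1.32], [0.18, 2.47], [-1.1, 4.24], [0.23, 1.98], [-2.94, 2.94]. Speed limits (rad/s): [2.57, 2.57, 3.14, 3.14, 3.14, 3.14, 3.14].

INTERFACE

Orientations are given as [roll, pitch, yaw] about the fixed x, y, z axes, in that order (R = Rz(yaw) Ry(pitch) Rx(roll)).
In Python, from cell import ctrl, get_image, camera_params gives the robot as it stands. The module is installed in compiled form; this text tells all that it offers.
- The arm moves only by the shell command python3 -m handwheel 'ROWS'. ROWS is text: rows parted by semicolons, each of 7 numbers parted by spaces: the opening, from -1 (shut) to 1 (fully open), then the shift along the tool's x, y, z in mm, then the turn, a rotation vector about the tool's x, y, z in rad. In form: grip x y z wx wy wz; .... A call has 1 to 10 rows; each row shifts and turns the pose as measured when the row begins, along the tool's axes as they then stand; what a row does not reach is not made up. A row lasts 1/10 s, in which the tool goes at most 50 mm and 8.59 degrees, less where a joint would pass 70% of its speed; a pose out of reach is approached as far as the arm can. A call with a gripper value outside its range is refused whole. The fingers move at their own pace and stop on an object; the grip force is fixed at half the most. Time passes only in rows, so rows that do not move let the fingers close. It gives the time, the measured TCP pose, the force and the opening at its end, in the units of the state.
- ctrl.read_state(): the state, without advancing time (a new reading comes with each control period).
- get_image(name): name is "scene" or "top" or "wrist"; returns the picture (420x560x3 uint8, blue, green, red); there is no depth.
- camera_params(name): a dict with "fx", "fy", "cx", "cy" (pixels), "eye" and "orientation" of the camera in the world. Camera axes: x right, y up, looking along -z (the intrinsics and any distortion apply to the point x, -y, -z); pixel columns grow to the right and rows downward; lengths in mm; the calibration is good to about 2 mm. A picture is of the moment at which its call begins: read the wrist's pose just before it. camera_params takes no time and is no camera call; for the wrist camera it gives the pose at the moment of the call.
- ctrl.finish_job(): hands the job in, once; it reports no verdict.
The state is a dict: "clock": time; "qpos": joint angles; "qd": joint speeds; "tau": joint torques, N m; "eef_pos": TCP position; "tool_rot": TCP orientation; "force": force on the tool from outside, world axes, zero at the start; "torque": the same for the moment, N m; "width": finger opening in mm.
Only numpy, scipy, OpenCV 4.12 (cv2) and the standard library are available. Lean on these libraries where they do the work, as an engineer would, in place of code of your own. Each camera call takes 0.05 s, during which the arm holds its last target.

TASK

Take the bore size of the flanged bushing with the telescoping gauge on the stand: pull up the arm's index pin, swing the arm over the flanged bushing and let the pin drop into its notch there, then lower the gauge fully into the bore, slide its lock open so that the plungers spring out against the wall, and slide the lock fully closed again. Draw the gauge fully back up so that it keeps the size, and let go with the arm still pinned there; both bushings stay seated in their nests and the things standing around are not disturbed.

Things in the scene. Friction and masses are not known exactly. Their poses are not given: they have to be found in the camera images.
- stand: fixed grey bench stand, base plate 220 x 290 x 12 mm; origin at the centre of its underside on the table; x points from its front edge (nearest the robot) towards the pivot column, z up. Two nests for bushings, centred 95 mm from the pivot axis, 0.80 rad to either side of straight to the front, i.e. at x = +9 mm, y = +68 and -68 mm
- pivot (a point): fixed point on the vertical axis of the swing arm (75 mm behind the stand's centre), 84 mm above the table. Round the front, 155 mm from this axis, runs an arched steel rail, top 60 mm above the table, with a 10 mm wide notch in line with the pivot and each nest, and a long middle slot (0.33 rad to either side) where the pin is parked at the start
- swing (a joint): angle of the aluminium swing arm (38 mm wide, its faces 70 and 84 mm above the table), rad: 0 = arm points straight to the stand's front (its -x), growing anticlockwise seen from above; stops at -0.95 and 0.95; the notches are at -0.80 (nest at +y of the stand) and 0.80 (nest at -y). Turns freely (0.4 N at the knob) when the pin is up
- index_pin (a joint): how far the index pin at the arm's outer end is pulled up, m: 0 = fully down in a notch or the slot (tip 10 mm below the rail's top), 0.010 = tip on the rail, 0.018 = upper stop. Spring pushes down with 4.5 to 7 N. 8 mm thick, round tip: let go within 2 mm of a notch's middle it drops in; elsewhere it rides on the rail and drops in when the arm is pushed over the notch
- index_knob (a point): mid height of the grip of the black knurled knob on the index pin, 155 mm from the pivot axis, 130 mm above the table when the pin is down; grip 18 mm across, 21 mm high, with a 23 mm head above it whose top is 15 mm above this point. The knob goes up with the pin and round with the arm: the arm can be swung by it
- quill (a joint): how far the gauge is lowered, m: 0 = fully up, 0.036 = fully down (stop). It is balanced and stays where it is left; it moves either way with about 3.5 N
- quill_knob (a point): mid height of the grip of the like knob on the gauge's axis, 95 mm from the pivot axis, 152 mm above the table when up, 116 mm when down; grip 18 mm across, 21 mm high, 23 mm head, its top 15 mm above this point. It stands on a grey head 44 mm wide (from 23 mm outside to 67 mm inside the gauge axis along the arm), top 12 mm below this point
- gauge_end (a point): centre of the lower end of the gauge's steel tube (24 mm thick); 57 mm above the table when up, 21 mm when down
- lock (a joint): position of the lock slide on the gauge head, m: 0 = closed (plungers clamped; so at the start), 0.012 = fully open (plungers free). It slides across the arm and opens to the left as seen looking along the arm from its outer end to the pivot (+y of the stand at swing 0). Opens with 7 to 10 N, closes with 3 N; let go below 0.008 it creeps shut, above 0.009 it stays open
- lock_tab (a point): centre of the black ribbed tab of the lock slide, on top of the gauge head in line with the arm, 45 mm nearer the pivot than the quill knob; centred 6 mm to the right of the arm's middle when closed, 6 mm to the left when open; 150 mm above the table when the gauge is up, 114 mm when down; 12 mm wide in the sliding direction, 14 mm along the arm, 18 mm high
- tip_l (a point): outermost point of the left plunger, 7 mm above the gauge's lower end; the plungers slide across the arm, pushed out by springs with about 1 N each
- tip_r (a point): outermost point of the right plunger. The distance between the tips is the size taken: 26 mm at the start (drawn in and clamped), 50 mm fully sprung out. Plungers freed in the open air cannot be drawn in again and then do not enter a bore
- flanged_bushing: the bushing to be gauged: loose steel bush with a flange round its top, 40 mm high, body 56 mm, flange 68 mm across and 8 mm thick, bore 36 mm right through, about 0.5 kg; origin at the centre of its underside, 12 mm above the table in one of the two nests (a ring of six pins 6 mm high)
- plain_bushing: the other bushing, to be left alone: straight steel sleeve 56 mm across, 40 mm high, bore 42 mm, without a flange; origin at the centre of its underside; it stands in the other nest
- gauge_block: bystander: small pale block 30 x 35 x 11 mm lying on the base plate; origin under its centre
- dropper_bottle: bystander: small amber bottle with a black dropper, 33 mm across, 102 mm tall, left of the stand; origin under its centre
- wash_bottle: bystander: white squeeze bottle with a bent spout, 57 x 78 mm, 176 mm tall, right of the stand; origin under its centre
- vial_4: bystander: white-capped sample vial 20 mm across, 54 mm tall, in front of the stand; origin under its centre
- wax_tin: bystander: round tin 60 mm across, 25 mm tall, in front of the stand; origin under its centre
- collet_b: bystander: black collet holder 30 mm across, 34 mm tall, left of the stand; origin under its centre
Things that resemble listed ones, but are neither listed nor needed, are in the scene too. What is shaped like the flanged_bushing but black, brown or turquoise is not meant.

How it is judged (in metres and radians):
On the way, in this order (a step that is already met when the one before it is completed fails the run):
1. the arm is over the flanged bushing (gauge axis within 4 mm of the bushing's) with the index pin down in its notch, the plungers still drawn in (horizontal distance between gauge_end and flanged_bushing below 0.004 m and value of joint index_pin below 0.002 m and distance between tip_l and tip_r below 0.028 m), for 0.2 s.
2. the gauge is fully lowered (to within 3 mm) into the flanged bushing's bore with its plungers still drawn in (all of step 1 and value of joint quill above 0.033 m), for 0.1 s.
3. with the gauge down in the bore the lock is open and the plungers bear on the bore's wall (34.8 to 37.8 mm over the tips) (horizontal distance between gauge_end and flanged_bushing below 0.004 m and value of joint index_pin below 0.002 m and value of joint quill above 0.032 m and value of joint lock above 0.008 m and distance between tip_l and tip_r between 0.0348 and 0.0378 m), for 0.2 s.
4. with the gauge still down the lock is closed again (horizontal distance between gauge_end and flanged_bushing below 0.004 m and value of joint each of index_pin, lock below 0.002 m and value of joint quill above 0.03 m and distance between tip_l and tip_r between 0.0348 and 0.0378 m), for 0.2 s.
At the end, for the whole second after the job is handed in: index pin down (2 mm) in the notch at the flanged bushing, gauge axis within 4 mm of the bushing's; gauge fully up (4 mm), lock closed (2 mm), plunger tips 34.8 to 37.8 mm apart, the size of the 36 mm bore; both bushings stand flat in their nests (horizontal distance between gauge_end and flanged_bushing below 0.004 m and value of joint each of index_pin, lock below 0.002 m and value of joint quill below 0.004 m and distance between tip_l and tip_r between 0.0348 and 0.0378 m and linear speed of flanged_bushing below 0.02 m/s and height (world z) of each of flanged_bushing, plain_bushing below 0.014 m and angle between each of flanged_bushing, plain_bushing's own z axis and vertical below 0.06 rad); the robot touches nothing.
It fails at once if a bushing is shifted out of its nest (moved more than 8 mm) (distance of any of flanged_bushing, plain_bushing from where it was at the start of the episode above 0.008 m).
It fails at once if a bystander is moved more than 20 mm (distance of any of gauge_block, dropper_bottle, wash_bottle, vial_4, wax_tin, collet_b from where it was at the start of the episode above 0.02 m).
It also fails if it takes over 58 s, if anything falls off the work surface, if the arm or the gripper's body presses on something with over 40 N, if the wrist force passes 120 N, or if a joint passes its speed limit or range.

## Working session

There is one attempt and no reset: what is moved stays moved. The work goes in short steps, Python scripts to look and compute and a shell command to move; the robot and the scene stay as the last step left them, time stands still between calls to the robot, and variables do not carry over. Pictures are saved under pics/ and viewed, and the job is handed in when it is done.

```bash
mkdir -p pics; cat > h.py <<'E'
import numpy as np,cv2
from cell import ctrl,get_image,camera_params
def save(n,im): cv2.imwrite('pics/'+n+'.png',im)
E
python3 - <<'E'
from h import *
s=ctrl.read_state();print(s)
for n in ("scene","top"):
    print(n,camera_params(n)); im=get_image(n);save(n+'0',im)
print(camera_params("wrist"))
E
```

```text
{'clock': 0.0, 'qpos': array([ 1.17418717,  0.62934493,  0.0384297 ,  1.51836709, -0.02697691,
        0.99630699, -0.01999091]), 'qd': array([ 0.00047139, -0.00163499,  0.00026492,  0.00094116,  0.00011814,
        0.00054952,  0.00085262]), 'tau': array([-5.64154307e-04, -5.63392532e+01,  1.22614145e+00, -1.93446708e+01,
        1.10221416e-02,  1.05911450e-02, -3.52813356e-05]), 'eef_pos': array([ 210.93897338, -614.1254771 ,  214.68997504]), 'tool_rot': array([-3.12201697,  1.56888769,  1.92121275]), 'force': array([-0.76493734, -0.36093904, -0.0020891 ]), 'torque': array([0.05671962, 0.02295889, 0.0464532 ]), 'width': 85.56393925481196}
scene {'fx': 414.4912059841828, 'fy': 414.4912059841828, 'cx': 274.04549970633366, 'cy': 209.78651358954977, 'eye': array([-71.82281923, 401.33535259, 650.05665791]), 'orientation': array([ 0.94194811,  0.00708444, -2.15965736])}
top {'fx': 387.00735803822516, 'fy': 387.00735803822516, 'cx': 273.4373401506648, 'cy': 209.13755957553317, 'eye': array([ 385.45778996,   21.59535142, 1063.00150793]), 'orientation': array([ 0.184028  , -0.00200945, -1.54497056])}
{'fx': 354.00252748720413, 'fy': 354.00252748720413, 'cx': 279.51341220403606, 'cy': 210.2797053949471, 'eye': array([ 289.07690574, -587.79598935,  373.61112576]), 'orientation': array([-0.32585956,  0.00190991, -1.23951485])}
```

View pics/scene0.png

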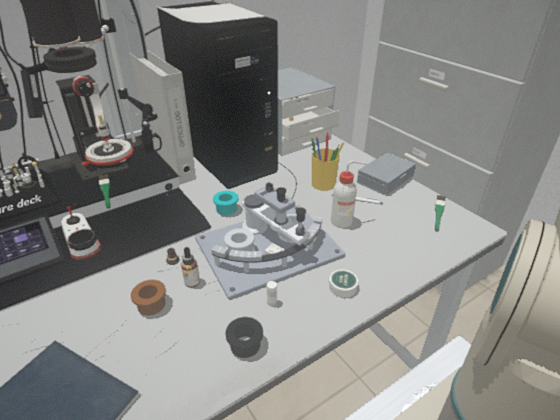

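View pics/top0.png

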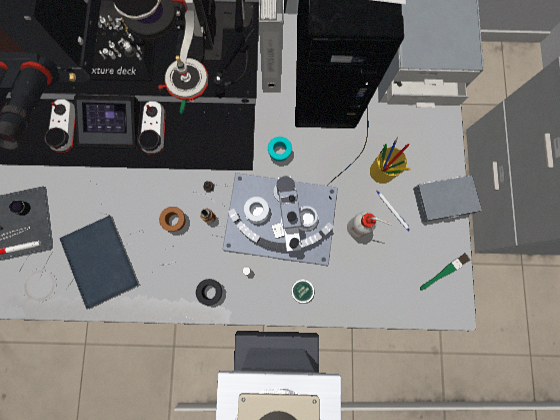

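The stand is at about (270,240) in the scene view and (283,218) in the top view. The nests hold bushings at top (257,210) and (307,216). The lookalikes are turquoise (280,149), brown (173,218) and black (209,292), and all of them stand off the stand. Next is a close crop.

```bash
python3 - <<'E'
from h import *
a=cv2.imread('pics/top0.png')[160:280,210:350]
save('topcrop',cv2.resize(a,None,fx=5.5,fy=5,interpolation=cv2.INTER_CUBIC))
a=cv2.imread('pics/scene0.png')[170:295,190:350]
save('scenecrop',cv2.resize(a,None,fx=5,fy=4.8,interpolation=cv2.INTER_CUBIC))
E
```

```text
(no output)
```

View pics/topcrop.png

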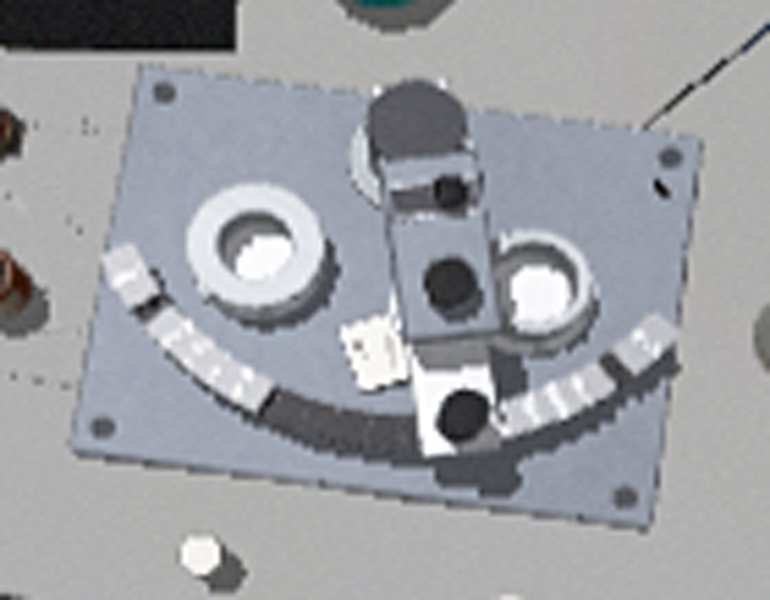

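View pics/scenecrop.png

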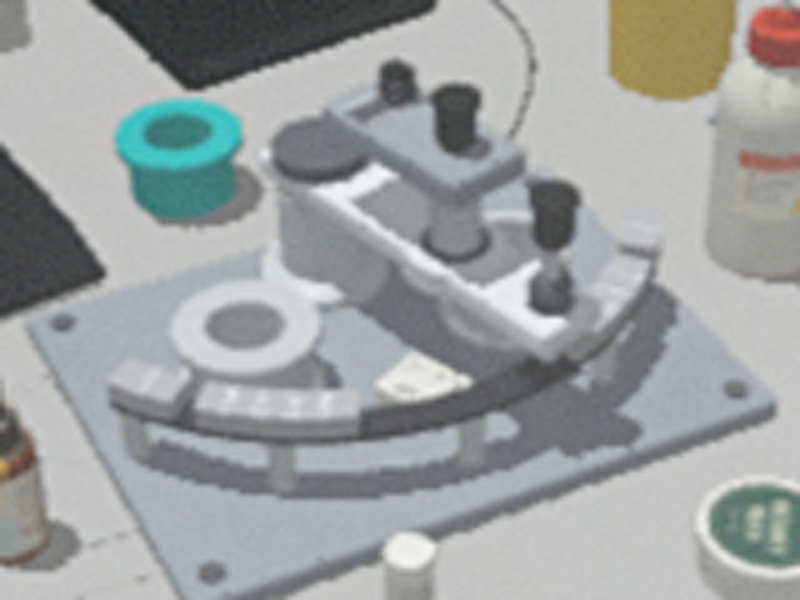

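```bash
cat >> h.py <<'E'
from scipy.spatial.transform import Rotation as Ro
def cam(p):
    return np.array(p['eye']),Ro.from_euler('xyz',p['orientation']).as_matrix()
def plane(p,uv,z):
    e,R=cam(p);uv=np.atleast_2d(np.array(uv,float))
    d=np.c_[(uv[:,0]-p['cx'])/p['fx'],-(uv[:,1]-p['cy'])/p['fy'],-np.ones(len(uv))]@R.T
    return e+d*((z-e[2])/d[:,2])[:,None]
def proj(p,X):
    e,R=cam(p);c=(np.atleast_2d(X)-e)@R
    return np.c_[p['cx']+p['fx']*c[:,0]/-c[:,2],p['cy']-p['fy']*c[:,1]/-c[:,2]]
E
python3 - <<'E'
from h import *
T=camera_params('top');S=camera_params('scene')
ct=lambda L:[(210+x/5.5,160+y/5) for x,y in L]
cs=lambda L:[(190+x/5,170+y/4.8) for x,y in L]
c=plane(T,ct([(140,66),(705,135),(650,528),(72,452)]),12)[:,:2]
print(c); m=c.mean(0);print('ctr',m,[np.linalg.norm(c[i]-c[i-1]) for i in range(4)])
v1=(c[0]+c[1]-c[2]-c[3]);v2=(c[0]+c[3]-c[1]-c[2])
print('yaw',np.arctan2(v1[1],v1[0]),np.arctan2(-v2[0],v2[1]))
print('holes',plane(T,ct([(164,92),(671,158),(626,497),(103,427)]),12)[:,:2].mean(0))
print('flange',plane(T,ct([(256,240)]),52),plane(S,cs([(247,327)]),52))
print('plain',plane(T,ct([(543,288)]),52))
print('idx',plane(T,ct([(463,416)]),145),plane(S,cs([(554,195)]),145))
print('quill',plane(T,ct([(451,282)]),167),plane(S,cs([(457,97)]),167))
print('lock',plane(T,ct([(451,189)]),159),plane(S,cs([(397,73)]),159))
print('gauge_block',plane(T,ct([(375,352)]),23),'vial',plane(T,ct([(202,553)]),54))
E
```

```text
[[ 680.97664303  133.89815535]
 [ 648.68436448 -154.61345607]
 [ 430.48627674 -126.67109393]
 [ 463.8871568   157.88771762]]
ctr [556.00861026   2.62533074] [np.float64(218.41095241080035), np.float64(290.3131777531213), np.float64(219.9799561178482), np.float64(286.5123662634629)]
yaw -0.11874360071876645 -0.11413545093455534
holes [556.45687343   3.01438762]
flange [[575.52827102  69.39420088  52.        ]] [[568.20265381  72.4595662   52.        ]]
plain [[553.29988802 -69.54334301  52.        ]]
idx [[475.37895436 -27.19444105 145.        ]] [[474.0357176  -25.35953071 145.        ]]
quill [[536.03467152 -19.89740322 167.        ]] [[532.22049948 -16.73048973 167.        ]]
lock [[582.4206744  -19.49992843 159.        ]] [[573.49350119 -13.239931   159.        ]]
gauge_block [[520.86193138  10.16036708  23.        ]] vial [[410.49500019  89.02816125  54.        ]]
```

```bash
cat >> h.py <<'E'
def toolR(s=None):
    s=s or ctrl.read_state(); return Ro.from_euler('xyz',s['tool_rot']).as_matrix()
def plan(tgt,zang,n=None):
    """print the shift (tool axes, mm) and turn (tool rotvec) to tgt with tool x down, jaw axis at world angle zang"""
    s=ctrl.read_state();R=toolR(s);p=np.array(s['eef_pos'])
    x=np.array([0,0,-1.]);best=None
    for a in (zang,zang+np.pi):
        z=np.array([np.cos(a),np.sin(a),0]);G=np.c_[x,np.cross(z,x),z]
        rv=Ro.from_matrix(R.T@G).as_rotvec()
        if best is None or np.linalg.norm(rv)<np.linalg.norm(best): best=rv
    d=np.array(tgt)-p
    print('t',s['clock'],'p',p.round(1),'dworld',d.round(1),'dtool',(R.T@d).round(1),'rv',best.round(3),'F',np.round(s['force'],1),'w',round(s['width'],1))
E
python3 - <<'E'
from h import *
print(toolR().round(3))
plan([475,-26.5,230],1.705)
E
```

```text
[[-0.001  0.946  0.325]
 [ 0.002  0.325 -0.946]
 [-1.    -0.    -0.002]]
t 0.1 p [ 211.  -614.2  214.8] dworld [264.  587.7  15.2] dtool [ -14.4  440.6 -470.1] rv [ 0.197 -0.002  0.   ] F [0.2 0.5 0.1] w 85.4
```

```bash
python3 -m handwheel '1 -40 0 0 0 0 0;1 -25 20 -20 0 0 0;1 0 32 -34 0 0 0;1 0 32 -34 0 0 0;1 0 32 -34 0 0 0;1 0 32 -34 0 0 0;1 0 32 -34 0 0 0;1 0 32 -34 0 0 0;1 0 32 -34 0 0 0;1 0 32 -34 0 0 0'
python3 -c "
from h import *
plan([475,-26.5,230],1.705)"
```

```text
clock: 1.1
eef_pos: [378.1, -241.0, 278.0]
tool_rot: [-2.466, 1.564, 2.563]
force: [0.4, -1.1, -0.8]
width: 85.5
t 1.1 p [ 378.1 -241.   278. ] dworld [ 96.9 214.5 -48. ] dtool [  48.3  159.1 -173.4] rv [ 0.182 -0.005  0.005] F [ 0.4 -1.1 -0.8] w 85.5
```

```bash
python3 -m handwheel '1 0 32 -35 0 0 0;1 0 32 -35 0 0 0;1 0 32 -35 0 0 0;1 0 32 -35 0 0 0;1 10 18 -20 0.06 0 0;1 10 0 0 0.06 0 0;1 0 0 0 0.06 0 0;1 0 0 0 0 0 0'
python3 - <<'E'
from h import *
plan([475,-26.5,230],1.705)
print(camera_params('wrist')); save('w1',get_image('wrist'))
E
```

```text
clock: 1.9
eef_pos: [470.4, -24.7, 256.7]
tool_rot: [-2.677, 1.562, 2.18]
force: [-0.6, -0.2, 0.2]
width: 85.4
t 1.9 p [470.4 -24.7 256.7] dworld [  4.6  -1.8 -26.7] dtool [26.7  4.4  2.7] rv [ 0.011 -0.008  0.004] F [-0.6 -0.2  0.2] w 85.4
{'fx': 354.00252748720413, 'fy': 354.00252748720413, 'cx': 279.51341220403606, 'cy': 210.2797053949471, 'eye': array([552.899193  , -14.13856269, 415.18146549]), 'orientation': array([-0.32997968,  0.00847689, -1.42518566])}
```

View pics/w1.png

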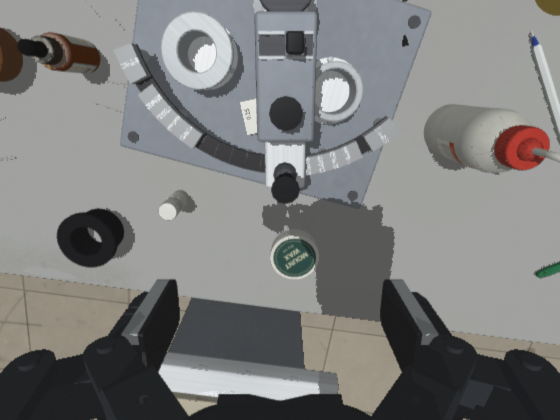

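The wrist view shows the index knob at (286,188), the quill knob at (285,113), the lock tab at (295,41), the flanged bushing at (200,50) and the left notch near (145,82).

```bash
python3 - <<'E'
from h import *
W=camera_params('wrist')
for n,uv,z in [('idx',(286,188),145),('quill',(286,113),167),('lock',(295,41),159),('flange',(200,49),52),('plain',(333,91),52)]:
    print(n,plane(W,[uv],z).round(1))
im=cv2.imread('pics/w1.png')[0:220,90:400];save('w1c',cv2.resize(im,None,fx=2.5,fy=2.5))
# predicted
c=np.array([556,3.]);y=-0.115;ax=np.array([np.cos(y),np.sin(y)]);ay=np.array([-ax[1],ax[0]])
piv=c+75*ax;print('piv',piv)
for a in (0.25,-0.8):
    d=-(np.cos(a)*ax+np.sin(a)*ay);print(a,'idx',piv+155*d,'quill',piv+95*d,'ang',np.arctan2(d[1],d[0]))
print('nest',c+9*ax+68*ay,c+9*ax-68*ay)
E
```

```text
idx [[479.9 -27.9 145. ]]
quill [[537.8 -18.8 167. ]]
lock [[583.3 -17.9 159. ]]
flange [[576.5  67.8  52. ]]
plain [[558.  -62.9  52. ]]
piv [630.50460882  -5.60600163]
0.25 idx [476.91490249 -26.46749984] quill [536.36898236 -18.39208118] ang -3.0065926535897933
-0.8 idx [535.98706963 117.24119934] quill [572.57450416  69.68744412] ang 2.226592653589793
nest [572.74332787  69.51812514] [557.13777825 -65.58356553]
```

View pics/w1c.png

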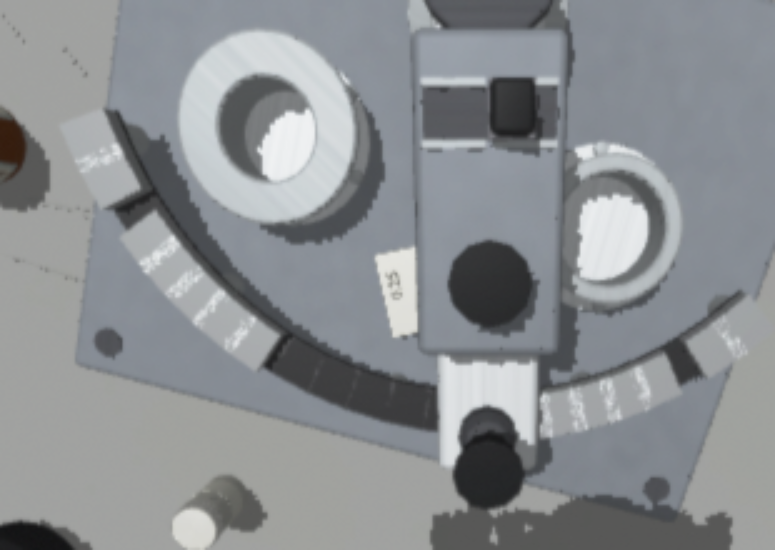

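```bash
python3 -m handwheel '0.2 40 3 1.5 0 0 0;0.2 40 3.5 1.5 0 -0.008 0.004;0.2 30 0 0 0 0 0;0.2 14 0 0 0 0 0;0.2 0 0 0 0 0 0'
python3 - <<'E'
from h import *
plan([477,-27,132],1.705);save('w2',get_image('wrist'))
E
```

```text
clock: 2.45
eef_pos: [479.5, -29.1, 130.6]
tool_rot: [1.257, 1.564, -0.165]
force: [0.2, -0.7, -0.5]
width: 51.2
t 2.45 p [479.5 -29.1 130.6] dworld [-2.5  2.1  1.4] dtool [-1.5 -2.1 -2.4] rv [ 0.015  0.002 -0.006] F [ 0.2 -0.7 -0.5] w 51.2
```

View pics/w2.png

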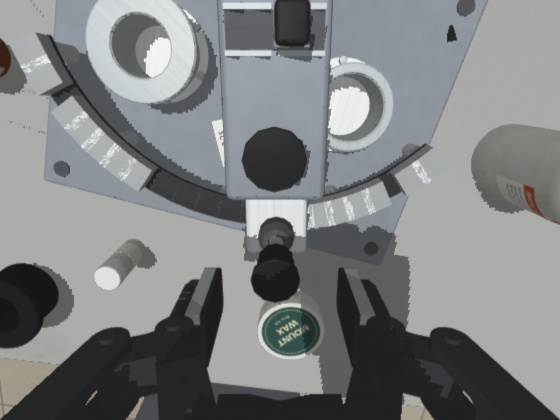

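```bash
python3 - <<'E'
from h import *
W=camera_params('wrist');p=ctrl.read_state()['eef_pos']
R=toolR()
for o in (8,0,-11,-14): print(o,proj(W,[p+R[:,0]*o]).round(1))
print(plane(W,[(275,278)],145),p)
E
```

```text
8 [[279.2 257.8]]
0 [[279.2 264.9]]
-11 [[279.2 275.8]]
-14 [[279.2 279.1]]
[[479.87487598 -27.14491064 145.        ]] [479.92775975 -29.11123719 131.37712297]
```

The knob at (275,278) sits between the pads, 2 mm off centre. Closing on it.

```bash
python3 -m handwheel '-1 0 0 -2 0 0 0;-1 0 0 0 0 0 0;-1 0 0 0 0 0 0;-1 0 0 0 0 0 0;-1 0 0 0 0 0 0;-1 0 0 0 0 0 0'
python3 - <<'E'
from h import *
plan([477,-27,132],1.705)
E
```

```text
clock: 3.1
eef_pos: [482.8, -27.7, 135.8]
tool_rot: [1.333, 1.555, -0.089]
force: [-0.3, -1.6, -0.8]
width: 0.1
t 3.1 p [482.8 -27.7 135.8] dworld [-5.8  0.7 -3.8] dtool [ 3.7 -5.7 -1.5] rv [ 0.015  0.004 -0.016] F [-0.3 -1.6 -0.8] w 0.1
```

```bash
python3 - <<'E'
from h import *
save('w3',get_image('wrist'));save('s3',cv2.resize(get_image('scene')[150:310,190:360],None,fx=4.5,fy=3.7))
E
```

```text
(no output)
```

View pics/w3.png

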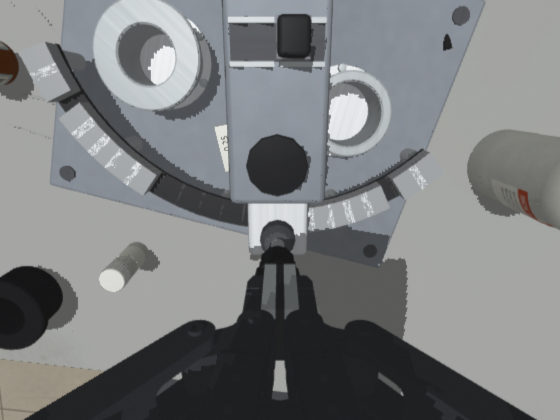

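View pics/s3.png

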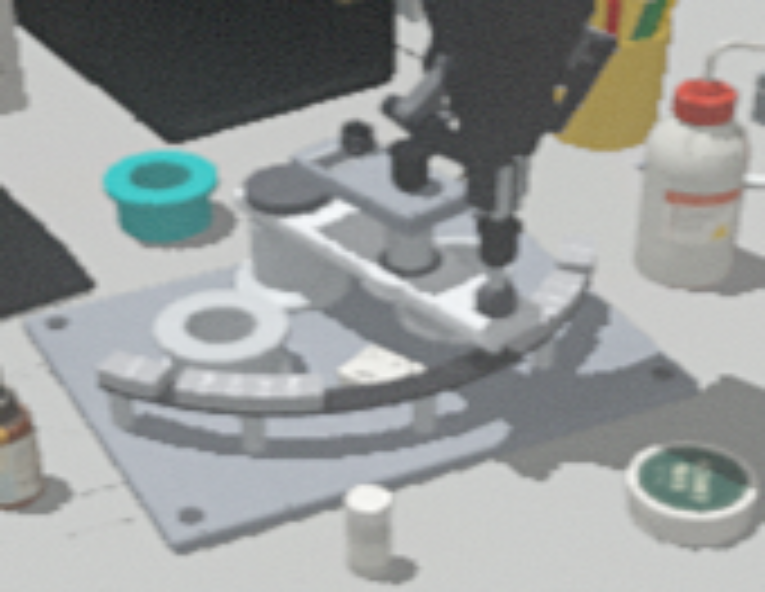

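```bash
python3 - <<'E'
from h import *
W=camera_params('wrist');S=camera_params('scene');s=ctrl.read_state();p=s['eef_pos'];R=toolR(s)
print(p,s['width'])
for o in (8,0,-8): print(o,proj(W,[p+R[:,0]*o]).round(1),proj(S,[p+R[:,0]*o]).round(1))
for z in (145,119): print(proj(W,[[479,-27,z]]).round(1),proj(S,[[477,-27,z]]).round(1))
a=get_image('scene')[180:240,270:330];save('s4',cv2.resize(a,None,fx=10,fy=10,interpolation=cv2.INTER_CUBIC))
a=get_image('wrist')[200:300,220:340];save('w4',cv2.resize(a,None,fx=6,fy=6,interpolation=cv2.INTER_CUBIC))
E
```

```text
[482.64674674 -27.64897878 135.61812087] 0.05801005690015305
8 [[279.3 257.8]] [[298.9 214.9]]
0 [[279.2 264.9]] [[299.1 211.9]]
-8 [[279.2 272.7]] [[299.2 208.8]]
[[276.8 280.5]] [[300.6 209.7]]
[[277. 257.]] [[300.2 219.6]]
```

View pics/s4.png

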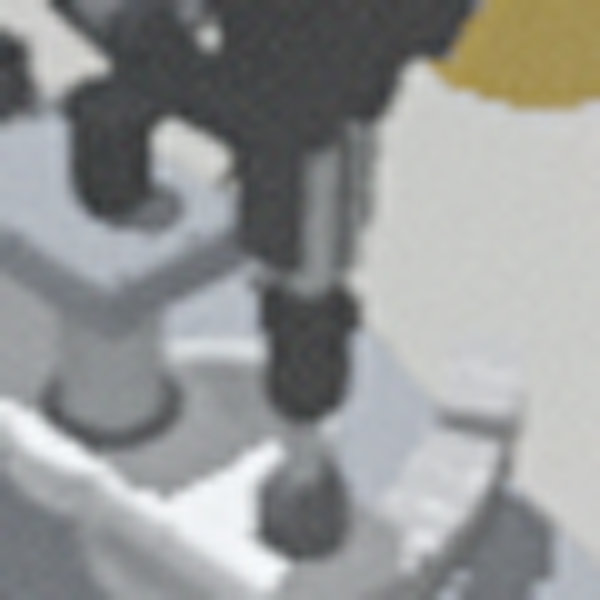

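View pics/w4.png

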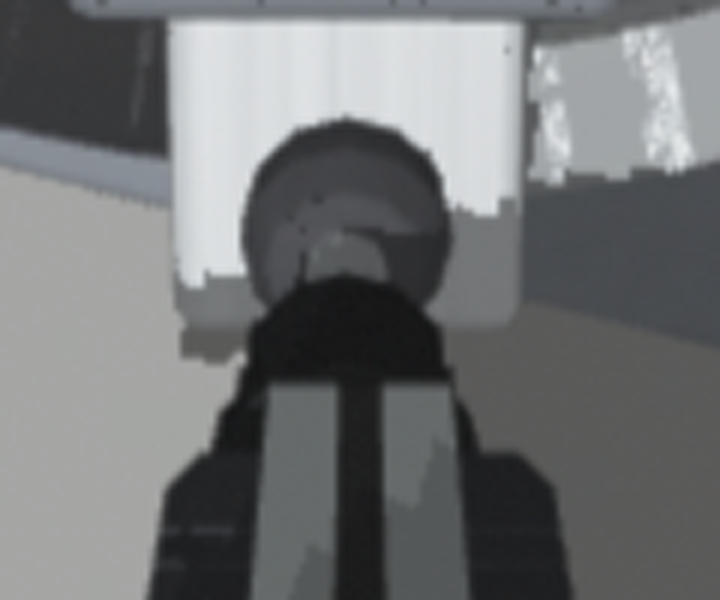

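```bash
python3 - <<'E'
from h import *
W=camera_params('wrist');S=camera_params('scene')
for z in (128,135,140,145,150): print(z,proj(W,[[493.6,-27,z]]).round(1),proj(S,[[472,-22,z]]).round(1),proj(S,[[483,-27,z]]).round(1))
E
```

```text
128 [[281.2 238.7]] [[299.8 218.2]] [[298.6 214.8]]
135 [[281.3 244.1]] [[299.9 215.5]] [[298.7 212.1]]
140 [[281.4 248.3]] [[300.  213.6]] [[298.8 210.2]]
145 [[281.5 252.7]] [[300.1 211.6]] [[298.9 208.3]]
150 [[281.6 257.3]] [[300.2 209.7]] [[298.9 206.3]]
```

The tips closed above the knob head: they sit at about z 145–150 in both views, so they reach less far than I assumed. I'll reopen, go lower and look again.

```bash
python3 -m handwheel '0.2 -5 0 0 0 0 0;0.2 0 0 0 0 0 0;0.2 0 -3 0 0 0 0;0.2 0 0 0 0 -0.008 -0.005;0.2 12 0 0 0 0 0;0.2 10 0 0 0 0 0;0.2 0 0 0 0 0 0'
python3 - <<'E'
from h import *
plan([479,-27,115],1.705);save('w5',get_image('wrist'))
a=get_image('scene')[170:250,260:340];save('s5',cv2.resize(a,None,fx=7,fy=7,interpolation=cv2.INTER_CUBIC))
E
```

```text
clock: 4.0
eef_pos: [479.6, -28.2, 118.2]
tool_rot: [0.661, 1.554, -0.761]
force: [0.2, 0.3, -0.1]
width: 51.0
t 4.0 p [479.6 -28.2 118.2] dworld [-0.6  1.2 -3.2] dtool [ 3.2 -0.5 -1.3] rv [ 0.015  0.013 -0.01 ] F [ 0.2  0.3 -0.1] w 51.0
```

View pics/w5.png

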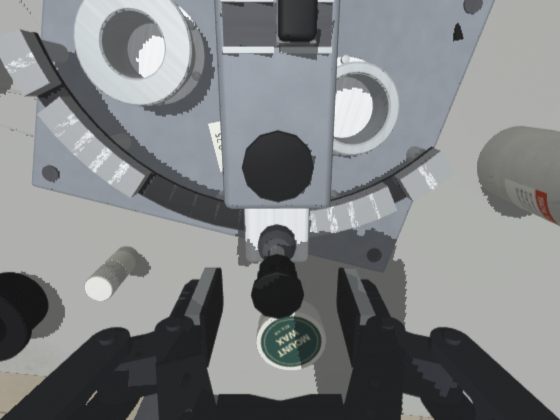

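View pics/s5.png

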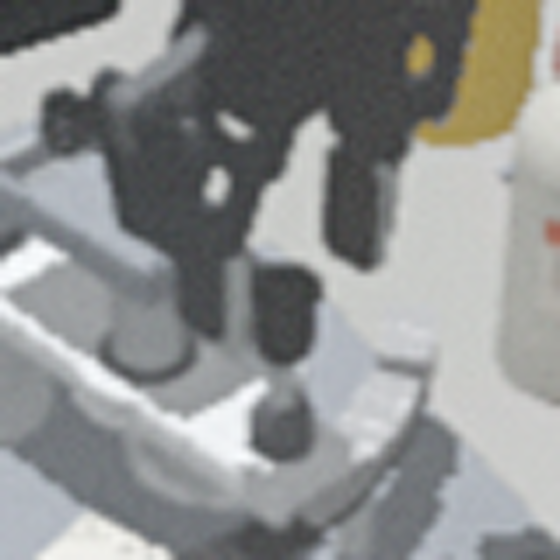

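The scene view now shows the left fingertip at grip height beside the knob. Closing.

```bash
python3 -m handwheel '-1 0 0 -1.5 0 0 0;-1 0 0 0 0 0 0;-1 0 0 0 0 0 0;-1 0 0 0 0 0 0;-1 0 0 0 0 0 0'
python3 - <<'E'
from h import *
plan([479,-27,115],1.705)
E
```

```text
clock: 4.6
eef_pos: [480.4, -26.8, 120.0]
tool_rot: [0.754, 1.552, -0.668]
force: [-0.2, -0.1, -1.8]
width: 19.2
t 4.6 p [480.4 -26.8 120. ] dworld [-1.4 -0.2 -5. ] dtool [ 4.9 -1.4 -0.1] rv [ 0.014  0.013 -0.013] F [-0.2 -0.1 -1.8] w 19.2
```

```bash
python3 -m handwheel '-1 -5 0 0 0 0 0;-1 -5 0 0 0 0 0;-1 -4 0 0 0 0 0;-1 0 0 0 0 0 0'
python3 - <<'E'
from h import *
plan([479,-27,134],1.705);
a=get_image('scene')[170:250,260:340];save('s6',cv2.resize(a,None,fx=7,fy=7,interpolation=cv2.INTER_CUBIC))
E
```

```text
clock: 5.0
eef_pos: [480.3, -26.7, 134.2]
tool_rot: [0.757, 1.553, -0.665]
force: [1.2, -0.3, -7.2]
width: 19.2
t 5.0 p [480.3 -26.7 134.2] dworld [-1.3 -0.3 -0.2] dtool [ 0.2 -1.4  0.1] rv [ 0.014  0.013 -0.013] F [ 1.2 -0.3 -7.2] w 19.2
```

View pics/s6.png

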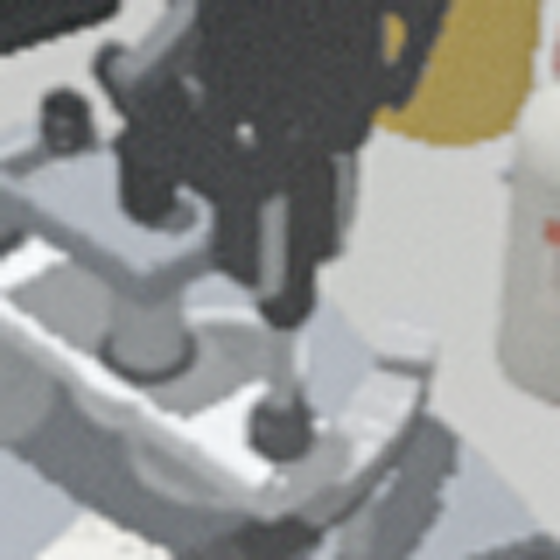

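```bash
python3 -m handwheel '-1 0 0.2 -7 0.05 0 0;-1 0 0.8 -15.5 0.1 0 0;-1 0 0.8 -15.5 0.1 0 0;-1 0 0.8 -15.5 0.1 0 0;-1 0 0.8 -15.5 0.1 0 0;-1 0 0 0 0 0 0'
cat >> h.py <<'E'
PIV=np.array([631.,-5.6])
def arm():
    s=ctrl.read_state();d=s['eef_pos'][:2]-PIV;a=np.arctan2(d[1],d[0])
    sw=(a-np.pi+0.115+np.pi)%(2*np.pi)-np.pi
    R=toolR(s); za=np.arctan2(R[1,2],R[0,2]); 
    print('r',np.hypot(*d).round(1),'swing',sw.round(3),'tool yaw err vs tangent',(((za-(a+np.pi/2))+np.pi/2)%np.pi-np.pi/2).round(3),s['eef_pos'].round(1),'F',s['force'].round(1),'T',s['torque'].round(2),'w',round(s['width'],1),s['clock'])
E
python3 -c "
from h import *
arm()"
```

```text
clock: 5.65
eef_pos: [486.4, 43.7, 132.5]
tool_rot: [1.226, 1.552, -0.661]
force: [2.2, -0.7, -6.5]
width: 19.3
r 152.7 swing -0.213 tool yaw err vs tangent 0.012 [486.4  43.7 132.5] F [ 2.2 -0.7 -6.5] T [-0.04 -0.43  0.06] w 19.3 5.65
```

```bash
python3 -m handwheel '-1 -1 0.5 -14 0.1 0 0;-1 0 0.8 -15.5 0.1 0 0;-1 0 0.8 -15.5 0.1 0 0;-1 0 0.8 -15.5 0.1 0 0;-1 0 0.8 -15.5 0.1 0 0;-1 0 0 0 0 0 0'
python3 - <<'E'
from h import *
arm()
save('t7',cv2.resize(get_image('top')[170:270,220:340],None,fx=6,fy=6,interpolation=cv2.INTER_CUBIC))
E
```

```text
clock: 6.25
eef_pos: [525.4, 105.7, 131.6]
tool_rot: [1.368, 1.554, -1.021]
force: [2.2, 1.0, -7.2]
width: 18.9
r 153.4 swing -0.696 tool yaw err vs tangent -0.007 [525.4 105.7 131.6] F [ 2.2  1.  -7.2] T [-0.   -0.42  0.28] w 18.9 6.25
```

View pics/t7.png

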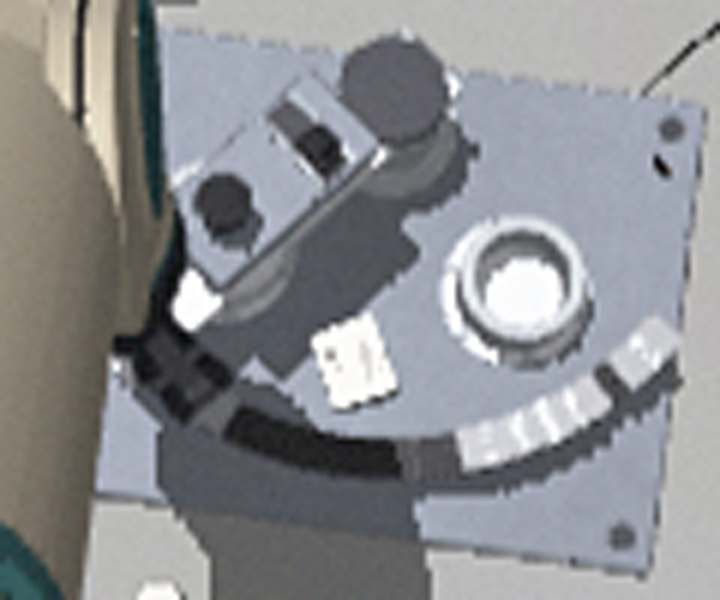

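```bash
python3 - <<'E'
from h import *
T=camera_params('top');q=plane(T,[(220+222/6,170+205/6)],167)[0]
print(q);d=q[:2]-PIV;print(np.hypot(*d),np.arctan2(d[1],d[0])-np.pi+.115)
W=camera_params('wrist')
save('w7',get_image('wrist'))
E
```

```text
[563.13983025  63.19601003 167.        ]
96.63277722902448 -0.6772461936581256
```

View pics/w7.png

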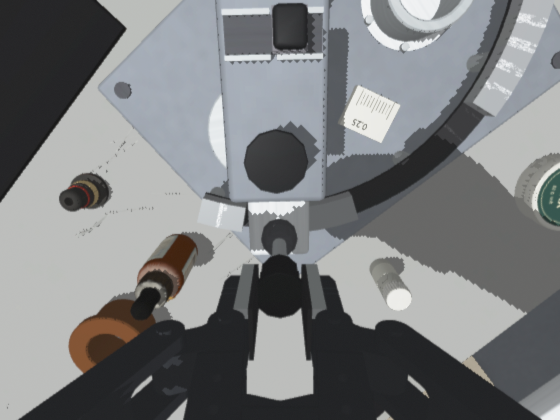

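```bash
python3 -m handwheel '-1 0 0.3 -9 0.06 0 0;-1 2 0 0 0 0 0;-1 1 0 0 0 0 0'
python3 -c "
from h import *
arm()"
python3 -m handwheel '-1 1 0 -2 0.013 0 0;-1 1 0 -2 0.013 0 0'
python3 -c "
from h import *
arm()"
```

```text
clock: 6.65
eef_pos: [529.5, 109.3, 129.2]
tool_rot: [1.305, 1.556, -1.138]
force: [-0.4, 2.9, 5.4]
width: 19.0
r 153.3 swing -0.732 tool yaw err vs tangent -0.025 [529.5 109.3 129.2] F [-0.4  2.9  5.4] T [0.39 0.12 0.37] w 19.0 6.65
clock: 6.85
eef_pos: [529.6, 109.4, 129.0]
tool_rot: [0.986, 1.557, -1.481]
force: [-3.4, 0.4, 8.9]
width: 19.4
r 153.4 swing -0.733 tool yaw err vs tangent -0.048 [529.6 109.4 129. ] F [-3.4  0.4  8.9] T [-0.01  0.83  0.66] w 19.4 6.85
```

```bash
python3 -m handwheel '-1 -0.7 0 -4 0.02 0 0;-1 0 0 -4 0.03 0 0'
python3 -c "
from h import *
arm()"
python3 -m handwheel '-1 0 0 -3 0.02 0 0;-1 0 0 -3 0.02 0 0'
python3 -c "
from h import *
arm()"
```

```text
clock: 7.05
eef_pos: [534.5, 113.8, 129.9]
tool_rot: [0.914, 1.557, -1.603]
force: [2.3, 3.8, -5.8]
width: 19.3
r 153.5 swing -0.776 tool yaw err vs tangent -0.055 [534.5 113.8 129.9] F [ 2.3  3.8 -5.8] T [ 0.73 -0.51  0.72] w 19.3 7.05
clock: 7.25
eef_pos: [539.9, 118.1, 129.2]
tool_rot: [0.975, 1.557, -1.583]
force: [2.3, 3.1, -6.4]
width: 19.1
r 153.6 swing -0.821 tool yaw err vs tangent -0.052 [539.9 118.1 129.2] F [ 2.3  3.1 -6.4] T [ 0.51 -0.39  0.63] w 19.1 7.25
```

```bash
python3 -m handwheel '-1 1.5 0 0 0 0 0;-1 1 0 0 0 0 0'
python3 -c "
from h import *
arm()
save('w8',get_image('wrist')[60:260,160:400].repeat(3,0).repeat(3,1))"
```

```text
clock: 7.45
eef_pos: [540.2, 118.3, 126.3]
tool_rot: [0.963, 1.557, -1.596]
force: [0.2, 2.2, -2.7]
width: 19.2
r 153.6 swing -0.823 tool yaw err vs tangent -0.049 [540.2 118.3 126.3] F [ 0.2  2.2 -2.7] T [ 0.34 -0.08  0.63] w 19.2 7.45
```

View pics/w8.png

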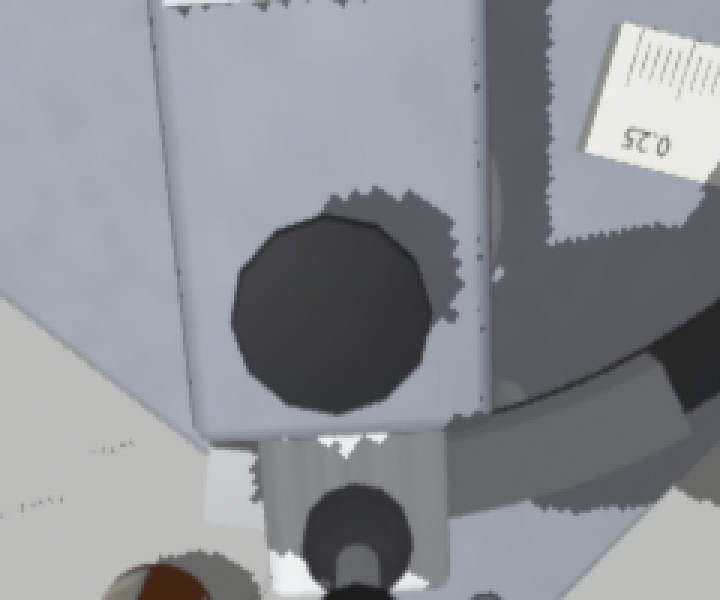

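```bash
python3 -m handwheel '-1 3 0 0 0 0 0;-1 3 0 0 0 0 0'
python3 -c "
from h import *
arm()"
```

```text
clock: 7.7
eef_pos: [539.7, 117.9, 119.9]
tool_rot: [0.915, 1.557, -1.643]
force: [0.4, 1.8, 2.6]
width: 19.2
r 153.6 swing -0.819 tool yaw err vs tangent -0.053 [539.7 117.9 119.9] F [0.4 1.8 2.6] T [ 0.53 -0.21  0.62] w 19.2 7.7
```

z is back at the value from before the lift (119.9 against 120.0), so the pin is down. Releasing and rising.

```bash
python3 -m handwheel '0.2 0 0 0 0 0 0;0.2 0 0 0 0 0 0;0.2 0 0 0 0 0 0;0.2 -25 0 0 0 0 0;0.2 -40 0 0 0 0 0;0.2 -20 0 0 0 0 0;0.2 0 0 0 0 0 0'
python3 -c "
from h import *
arm();W=camera_params('wrist');print(W)
save('w9',get_image('wrist'));save('t9',cv2.resize(get_image('top')[170:270,220:340],None,fx=6,fy=6,interpolation=cv2.INTER_CUBIC))"
```

```text
clock: 8.4
eef_pos: [538.7, 113.5, 208.0]
tool_rot: [0.736, 1.552, -1.835]
force: [0.1, 0.2, 0.0]
width: 51.3
r 150.7 swing -0.796 tool yaw err vs tangent -0.09 [538.7 113.5 208. ] F [0.1 0.2 0. ] T [ 0.06 -0.09  0.04] w 51.3 8.4
{'fx': 354.00252748720413, 'fy': 354.00252748720413, 'cx': 279.51341220403606, 'cy': 210.2797053949471, 'eye': array([583.93856977,  46.62182974, 367.83996924]), 'orientation': array([-0.31413178, -0.013032  , -2.57141768])}
```

View pics/w9.png

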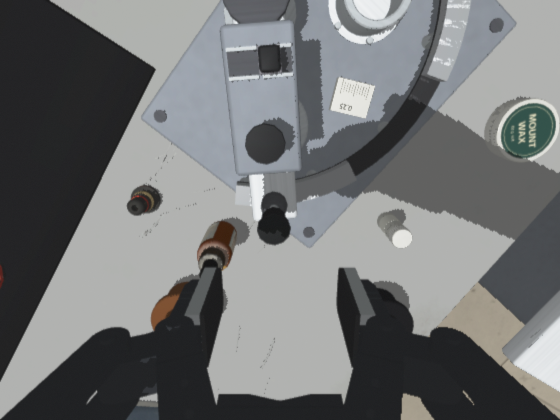

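View pics/t9.png

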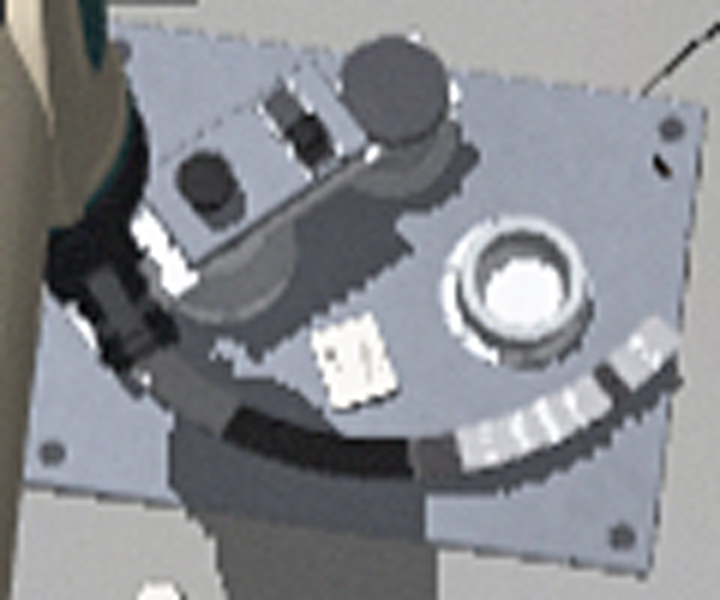

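In the wrist view the index knob is at (274,227), the quill knob at (265,143) and the lock tab at (270,57). The arm points over the flanged bushing.

```bash
python3 - <<'E'
from h import *
# wrist pose unchanged since the picture
W=camera_params('wrist')
P={}
for n,uv,z in [('idx',(274,227),145),('quill',(265,143),167),('lock',(270,57),159)]:
    q=plane(W,[uv],z)[0];P[n]=q;d=q[:2]-PIV;print(n,q.round(1),np.hypot(*d).round(1),(np.arctan2(d[1],d[0])-np.pi+.115).round(3))
d=P['idx'][:2]-P['lock'][:2];print(np.linalg.norm(d),np.linalg.norm(P['idx'][:2]-P['quill'][:2]))
T=camera_params('top');print('topquill',plane(T,[(220+208/6,170+179/6)],167))
plan([574,70,185],2.24-np.pi/2)
E
```

```text
idx [537.8 117.  145. ] 154.0 -0.806
quill [573.2  70.6 167. ] 95.6 -0.807
lock [594.8  31.3 159. ] 51.7 -0.68
102.86479134155135 58.33888754335858
topquill [[573.44026826  69.06379456 167.        ]]
t 8.5 p [537.1 113.4 205.6] dworld [ 36.9 -43.4 -20.6] dtool [21.1 56.2 -8. ] rv [-0.099  0.018 -0.01 ] F [-0.2  1.2 -0.7] w 51.3
```

```bash
python3 -m handwheel '0.2 0 28 -4 -0.05 0.009 -0.005;0.2 0 28 -2 -0.05 0.009 -0.005;0.2 0 0 0 0 0 0'
python3 -c "
from h import *
plan([573.5,70,141],2.24-np.pi/2);W=camera_params('wrist');save('w10',get_image('wrist'))"
```

```text
clock: 8.8
eef_pos: [571.5, 70.0, 201.8]
tool_rot: [-0.627, 1.564, -3.093]
force: [0.3, -0.3, -0.5]
width: 51.0
t 8.8 p [571.5  70.  201.8] dworld [  2.   -0.  -60.8] dtool [60.8  1.5 -1.9] rv [0.007 0.006 0.004] F [ 0.3 -0.3 -0.5] w 51.0
```

View pics/w10.png

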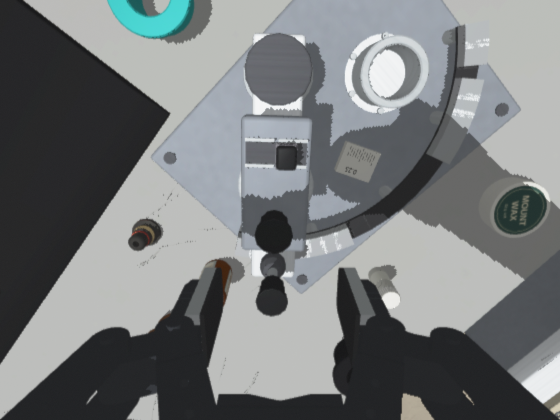

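```bash
python3 -m handwheel '0.2 25 1 -2 0 0.004 0;0.2 20 0 0 0 0 0;0.2 10 0 0 0 0 0;0.2 0 0 0 0 0 0'
python3 -c "
from h import *
plan([573.5,70,141],2.24-np.pi/2);W=camera_params('wrist');save('w11',get_image('wrist'));a=get_image('scene')[150:270,190:330];save('s11',cv2.resize(a,None,fx=5,fy=5,interpolation=cv2.INTER_CUBIC))"
```

```text
clock: 9.25
eef_pos: [567.7, 75.7, 141.1]
tool_rot: [-1.023, 1.556, 2.796]
force: [-0.4, 0.3, -0.1]
width: 51.0
t 9.25 p [567.7  75.7 141.1] dworld [ 5.8 -5.7 -0.1] dtool [ 0.   8.1 -1. ] rv [0.007 0.008 0.013] F [-0.4  0.3 -0.1] w 51.0
```

View pics/w11.png

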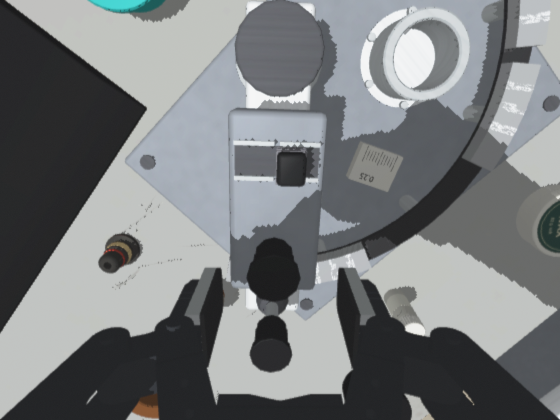

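View pics/s11.png

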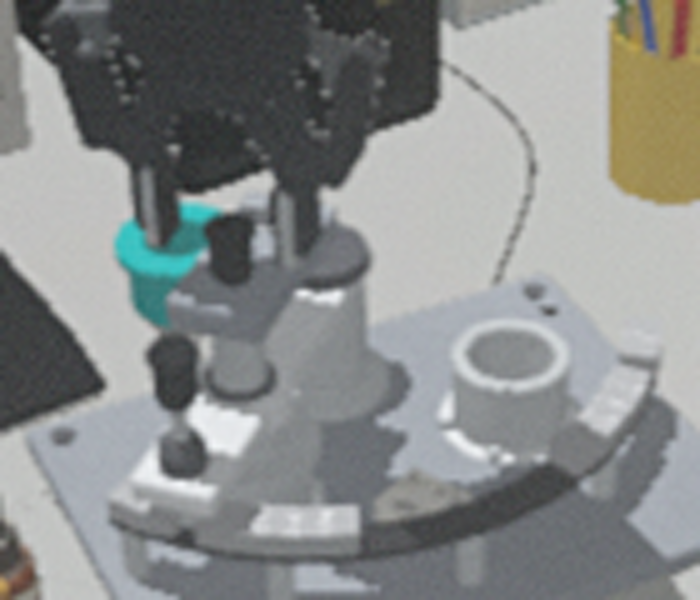

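```bash
python3 -m handwheel '0.2 0 8 -1.5 0 0.008 0.01;0.2 0 0 0 0 0 0'
python3 -c "
from h import *
plan([573.5,70,141],2.24-np.pi/2)"
python3 -m handwheel '-1 0 0 0 0 0 0;-1 0 0 0 0 0 0;-1 0 0 0 0 0 0;-1 0 0 0 0 0 0;-1 0 0 0 0 0 0'
python3 -c "
from h import *
plan([573.5,70,141],2.24-np.pi/2)"
```

```text
clock: 9.55
eef_pos: [576.8, 70.4, 144.2]
tool_rot: [2.899, 1.565, 0.435]
force: [1.1, -0.3, 0.1]
width: 51.2
t 9.55 p [576.8  70.4 144.2] dworld [-3.3 -0.4 -3.2] dtool [ 3.2 -1.8  2.8] rv [ 0.008 -0.006 -0.001] F [ 1.1 -0.3  0.1] w 51.2
clock: 10.05
eef_pos: [576.7, 69.5, 145.5]
tool_rot: [2.805, 1.564, 0.34]
force: [-1.1, -1.0, 0.2]
width: 19.3
t 10.05 p [576.7  69.5 145.5] dworld [-3.2  0.5 -4.5] dtool [ 4.5 -2.4  2.2] rv [ 0.008 -0.006 -0.002] F [-1.1 -1.   0.2] w 19.3
```

```bash
python3 -m handwheel '-1 5 0 0 0 0 0;-1 6 0 0 0 0 0;-1 6 0 0 0 0 0'
python3 -c "
from h import *
plan([576.5,69.5,109],2.24-np.pi/2)"
```

```text
clock: 10.35
eef_pos: [576.8, 69.6, 128.7]
tool_rot: [2.834, 1.563, 0.37]
force: [-2.3, -0.9, 3.9]
width: 19.0
t 10.35 p [576.8  69.6 128.7] dworld [ -0.3  -0.1 -19.7] dtool [19.7 -0.1  0.4] rv [ 0.008 -0.007 -0.002] F [-2.3 -0.9  3.9] w 19.0
```

```bash
python3 -m handwheel '-1 6 0 0 0 0 0;-1 6 0 0 0 0 0;-1 6 0 0 0 0 0;-1 3 0 0 0 0 0;-1 2 0 0 0 0 0'
python3 -c "
from h import *
plan([576.5,69.5,109],2.24-np.pi/2)"
```

```text
clock: 10.85
eef_pos: [577.0, 69.7, 109.4]
tool_rot: [3.088, 1.562, 0.623]
force: [-8.0, -1.6, 22.7]
width: 19.2
t 10.85 p [577.   69.7 109.4] dworld [-0.5 -0.2 -0.4] dtool [ 0.4 -0.1  0.5] rv [ 0.007 -0.009 -0.   ] F [-8.  -1.6 22.7] w 19.2
```

The quill went down 36 mm and is on its stop. Releasing it and going up to the lock tab.

```bash
python3 -m handwheel '0 0 0 0 0 0 0;0 0 0 0 0 0 0;0 0 0 0 0 0 0;0 -20 0 0 0 0 0;0 -30 0 0 0 0 0;0 -15 15 2 0 0 0;0 0 30 3 0 0 0;0 0 0 0 0 0 0'
python3 -c "
from h import *
plan([598.5,30.4,108],2.24-np.pi/2);print(camera_params('wrist'));save('w12',get_image('wrist'));a=get_image('scene')[150:270,190:330];save('s12',cv2.resize(a,None,fx=5,fy=5,interpolation=cv2.INTER_CUBIC))"
```

```text
clock: 11.65
eef_pos: [602.9, 32.7, 172.6]
tool_rot: [3.068, 1.561, 0.606]
force: [-0.0, -0.1, -0.2]
width: 42.8
t 11.65 p [602.9  32.7 172.6] dworld [ -4.4  -2.3 -64.6] dtool [64.6 -1.   5.5] rv [ 0.01  -0.01  -0.001] F [-0.  -0.1 -0.2] w 42.8
{'fx': 354.00252748720413, 'fy': 354.00252748720413, 'cx': 279.51341220403606, 'cy': 210.2797053949471, 'eye': array([653.45266565, -32.61442757, 331.52234794]), 'orientation': array([-0.32567069,  0.01073641, -2.46165363])}
```

View pics/w12.png

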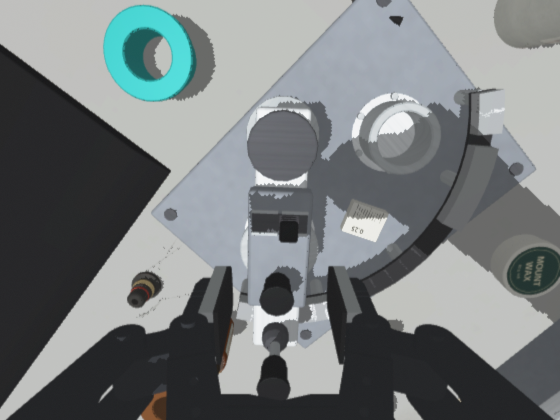

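View pics/s12.png

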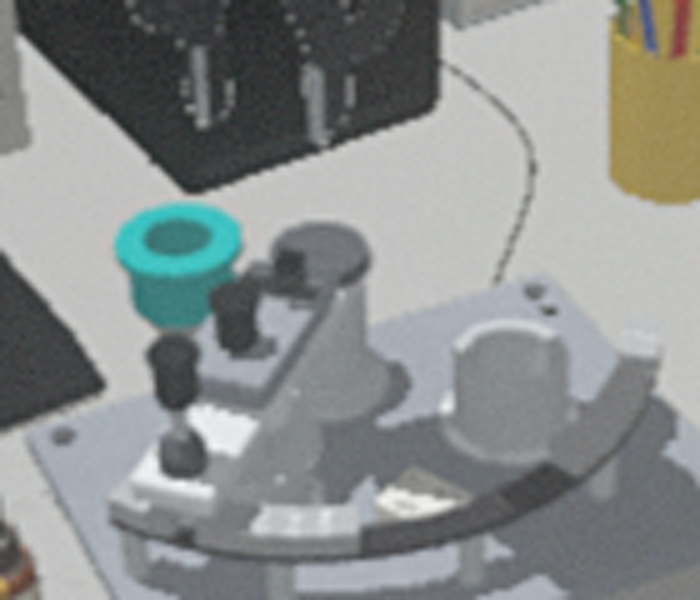

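```bash
python3 - <<'E'
from h import *
W=camera_params('wrist');print(plane(W,[(288,230)],123),plane(W,[(277,292)],131))
im=cv2.imread('pics/w12.png')[170:330,190:370];save('w12c',cv2.resize(im,None,fx=4,fy=3.7,interpolation=cv2.INTER_CUBIC))
E
```

```text
[[596.16998853  34.83022946 123.        ]] [[576.26197028  70.18703172 131.        ]]
```

View pics/w12c.png

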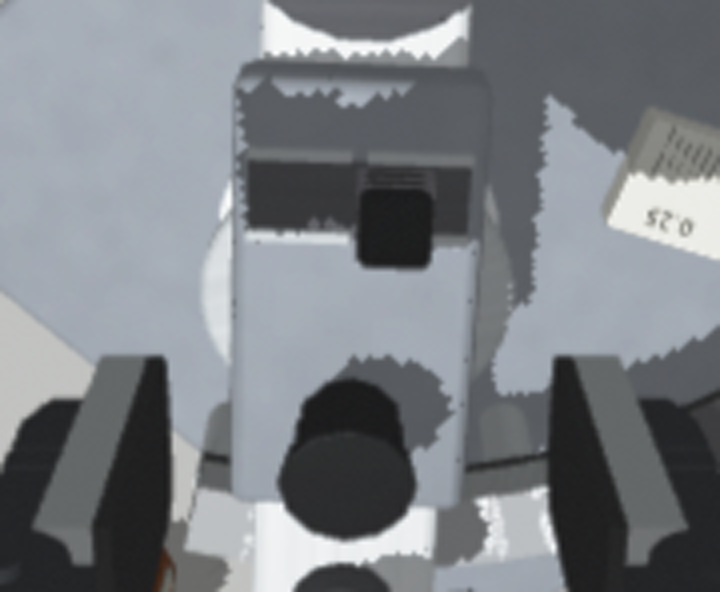

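```bash
python3 -m handwheel '-0.2 10 -1 5 0.01 -0.01 0;-0.2 25 0 0 0 0 0;-0.2 20 0 0 0 0 0;-0.2 0 0 0 0 0 0'
python3 -c "
from h import *
plan([599,30.4,110],2.24-np.pi/2)"
```

```text
clock: 12.15
eef_pos: [592.3, 39.1, 111.5]
tool_rot: [-1.089, 1.561, 2.729]
force: [-0.6, 0.1, 0.0]
width: 34.1
t 12.15 p [592.3  39.1 111.5] dworld [ 6.7 -8.7 -1.5] dtool [ 1.4 11.   0.2] rv [0.007 0.005 0.009] F [-0.6  0.1  0. ] w 34.1
```

```bash
python3 -m handwheel '-0.2 0 8 0 0 0 0.009;-0.2 0 0 0 0 0 0'
python3 -c "
from h import *
plan([599,30.4,110],2.24-np.pi/2);save('w13',get_image('wrist'))"
```

```text
clock: 12.35
eef_pos: [596.6, 33.4, 110.8]
tool_rot: [-0.084, 1.564, -2.548]
force: [0.4, 0.5, 0.4]
width: 34.2
t 12.35 p [596.6  33.4 110.8] dworld [ 2.4 -3.  -0.8] dtool [ 0.8  3.9 -0. ] rv [0.008 0.007 0.001] F [0.4 0.5 0.4] w 34.2
```

View pics/w13.png

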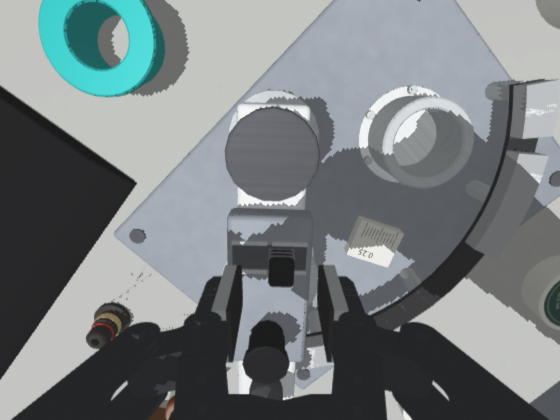

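```bash
python3 -m handwheel '-0.2 2 3.5 0 0 0 0;-1 0 0 0 0 0 0;-1 0 0 0 0 0 0;-1 0 0 0 0 0 0;-1 0 0 0 0 0 0;-1 0 0 0 0 0 0'
python3 -c "
from h import *
plan([599,30.4,110],2.24-np.pi/2);save('w14',get_image('wrist')[150:330,160:400].repeat(3,0).repeat(3,1))"
```

```text
clock: 13.0
eef_pos: [600.5, 31.2, 111.4]
tool_rot: [0.47, 1.568, -1.994]
force: [-0.3, 0.3, -0.5]
width: -0.2
t 13.0 p [600.5  31.2 111.4] dworld [-1.5 -0.8 -1.4] dtool [ 1.4 -0.3  1.7] rv [ 0.008  0.002 -0.001] F [-0.3  0.3 -0.5] w -0.2
```

View pics/w14.png

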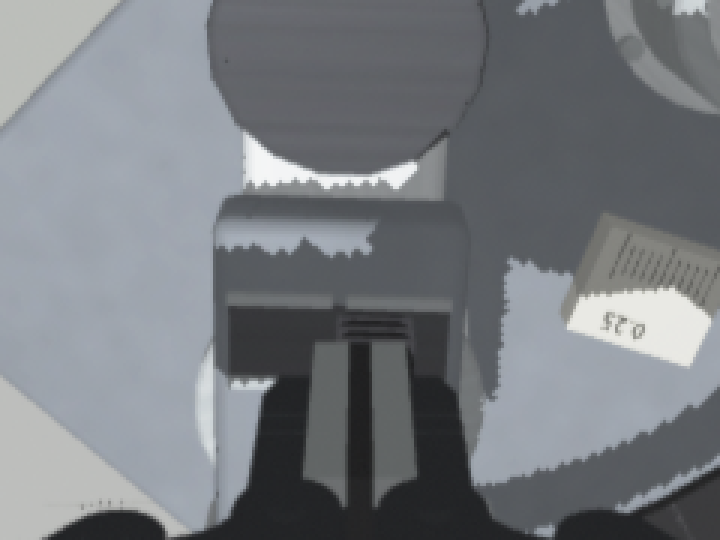

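The fingers closed above the tab, so the tips really stand about 12 mm behind the reported TCP. I'll open and go about 14 mm lower in steps.

```bash
python3 -m handwheel '-0.2 0 0 0 0 0 0;-0.2 0 0 0 0 0 0;-0.2 0 0 0 0 0 0;-0.2 6 0 0.5 0 0 0;-0.2 4 1 0.5 0 0 0'
python3 -c "
from h import *
plan([599,30.4,96],2.24-np.pi/2)"
python3 -m handwheel '-0.2 3 1 0 0 0 0;-0.2 2 0 0 0 0 0'
python3 -c "
from h import *
plan([599,30.4,96],2.24-np.pi/2);save('w15',get_image('wrist')[150:330,160:400].repeat(3,0).repeat(3,1))"
```

```text
clock: 13.55
eef_pos: [600.6, 30.1, 101.2]
tool_rot: [0.827, 1.569, -1.637]
force: [-0.8, 2.0, -0.4]
width: 34.6
t 13.55 p [600.6  30.1 101.2] dworld [-1.6  0.3 -5.2] dtool [ 5.2 -1.2  1. ] rv [ 0.009  0.001 -0.001] F [-0.8  2.  -0.4] w 34.6
clock: 13.75
eef_pos: [600.8, 28.9, 95.0]
tool_rot: [0.378, 1.568, -2.086]
force: [-0.3, 0.1, 0.1]
width: 33.8
t 13.75 p [600.8  28.9  95. ] dworld [-1.8  1.5  1. ] dtool [-1.  -2.3  0.5] rv [ 0.009  0.002 -0.001] F [-0.3  0.1  0.1] w 33.8
```

View pics/w15.png

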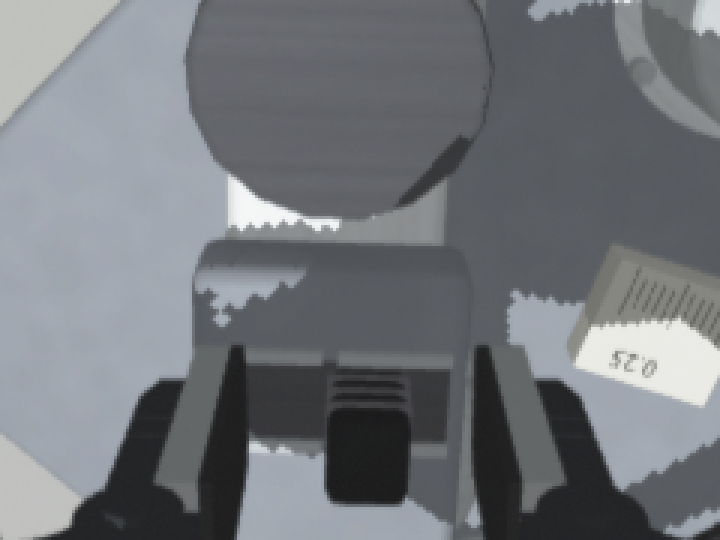

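The tab is at crop (367,455), between the pads and slightly right of centre. Closing.

```bash
python3 -m handwheel '-1 0 0 0.5 0 0 0;-1 0 0 0 0 0 0;-1 0 0 0 0 0 0;-1 0 0 0 0 0 0'
python3 -c "
from h import *
plan([599,30.4,96],2.24-np.pi/2)"
```

```text
clock: 14.2
eef_pos: [599.7, 28.3, 94.7]
tool_rot: [0.036, 1.567, -2.428]
force: [0.0, -0.1, -1.2]
width: 10.2
t 14.2 p [599.7  28.3  94.7] dworld [-0.7  2.1  1.3] dtool [-1.3 -2.1 -0.8] rv [ 0.008  0.004 -0.   ] F [ 0.  -0.1 -1.2] w 10.2
```

```bash
python3 -m handwheel '-1 0 0 -4 0 0 0;-1 0 0 -4 0 0 0;-1 0 0 -4 0 0 0;-1 0 0 -2 0 0 0'
python3 -c "
from h import *
plan([599.7,28.3,94.7],2.24-np.pi/2)"
```

```text
clock: 14.6
eef_pos: [604.2, 31.8, 94.5]
tool_rot: [-0.218, 1.552, -2.686]
force: [-4.0, -1.5, 3.4]
width: 10.1
t 14.6 p [604.2  31.8  94.5] dworld [-4.5 -3.5  0.2] dtool [-0.1 -0.1  5.7] rv [0.004 0.019 0.004] F [-4.  -1.5  3.4] w 10.1
```

```bash
python3 -m handwheel '-1 0 0 -5 0 0 0;-1 0 0 -5 0 0 0;-1 0 0 -4 0 0 0'
python3 -c "
from h import *
plan([599.7,28.3,94.7],2.24-np.pi/2)"
```

```text
clock: 14.9
eef_pos: [604.8, 32.3, 94.4]
tool_rot: [-0.252, 1.528, -2.725]
force: [-8.1, -5.9, 7.7]
width: 10.2
t 14.9 p [604.8  32.3  94.4] dworld [-5.1 -4.   0.3] dtool [-0.   0.   6.5] rv [-0.001  0.042  0.011] F [-8.1 -5.9  7.7] w 10.2
```

```bash
python3 -c "
from h import *
save('w16',get_image('wrist')[150:330,160:400].repeat(3,0).repeat(3,1));a=get_image('scene')[150:250,190:310];save('s16',cv2.resize(a,None,fx=6,fy=6,interpolation=cv2.INTER_CUBIC));print(ctrl.read_state()['force'])"
```

```text
[-8.90947014 -5.32650669  7.73531259]
```

View pics/w16.png

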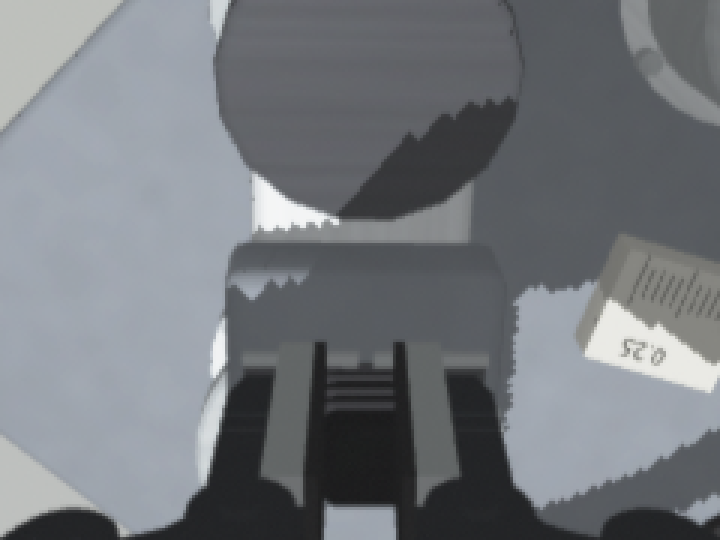

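View pics/s16.png

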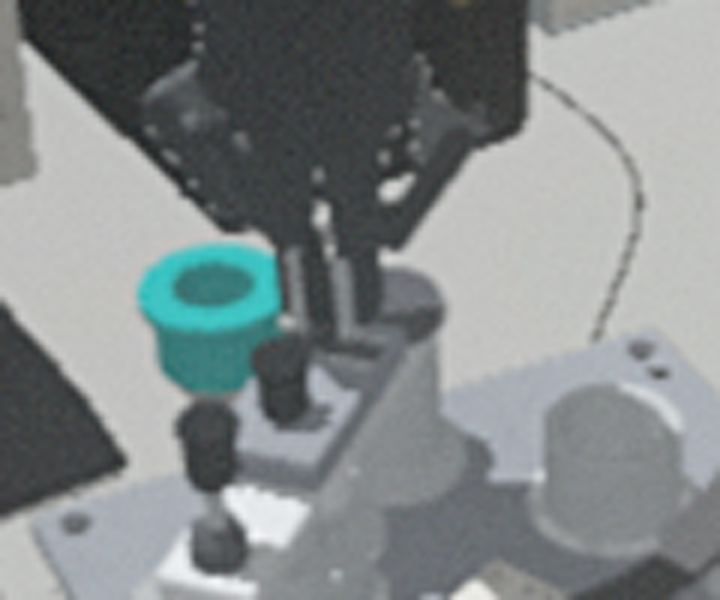

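```bash
python3 -m handwheel '-1 -1 0 -7 0 0.03 0.01;-1 0 0 -7 0 0.02 0;-1 0 0 -7 0 0.02 0'
python3 -c "
from h import *
plan([599.7,28.3,94.7],2.24-np.pi/2)"
```

```text
clock: 15.3
eef_pos: [605.8, 33.1, 94.3]
tool_rot: [-1.15, 1.561, 2.655]
force: [-12.9, -8.2, 12.9]
width: 10.0
t 15.3 p [605.8  33.1  94.3] dworld [-6.1 -4.8  0.4] dtool [-0.4 -0.   7.8] rv [-0.006  0.004  0.009] F [-12.9  -8.2  12.9] w 10.0
```

Something blocks the left finger: the lateral force is 15 N with an upward reaction. I'll regrip about 6 mm higher on the tab.

```bash
python3 -m handwheel '-0.55 0 0 0 0 0 0;-0.55 0 0 0 0 0 0;-0.55 0 0 0 0 0 0'
python3 -c "
from h import *
plan([599.7,28.3,101],2.24-np.pi/2);save('w17',get_image('wrist')[150:330,160:400].repeat(3,0).repeat(3,1))"
```

```text
clock: 15.6
eef_pos: [606.2, 32.4, 94.8]
tool_rot: [-1.169, 1.561, 2.635]
force: [-0.2, 0.7, 0.6]
width: 19.2
t 15.6 p [606.2  32.4  94.8] dworld [-6.5 -4.1  6.2] dtool [-6.2 -0.8  7.7] rv [-0.007  0.004  0.009] F [-0.2  0.7  0.6] w 19.2
```

View pics/w17.png

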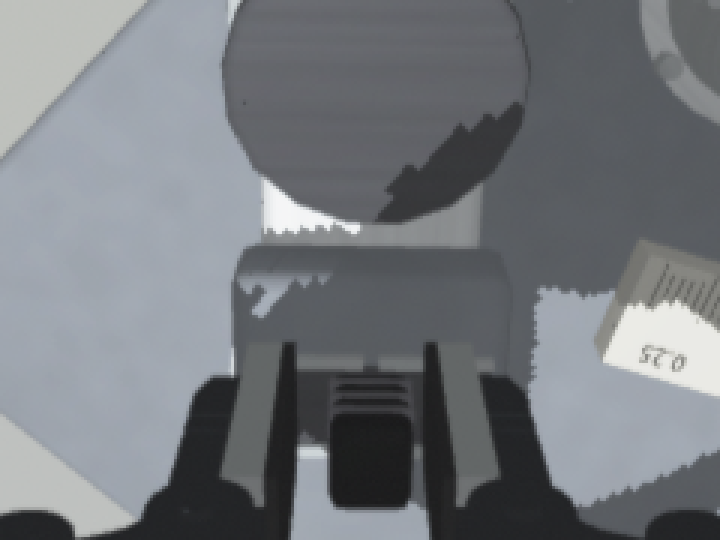

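```bash
python3 -m handwheel '-0.55 -6 0 0 0 0 0.01;-1 0 0 0 0 0 0;-1 0 0 0 0 0 0;-1 0 0 0 0 0 0;-1 0 0 0 0 0 0'
python3 -c "
from h import *
plan([599.7,28.3,101],2.24-np.pi/2)"
python3 -m handwheel '-1 0 0 -4 0 0.005 0;-1 0 0 -4 0 0.005 0;-1 0 0 -4 0 0.01 0'
python3 -c "
from h import *
plan([599.7,28.3,101],2.24-np.pi/2)"
```

```text
clock: 16.15
eef_pos: [604.8, 31.7, 101.7]
tool_rot: [0.254, 1.563, -2.223]
force: [-0.9, -1.1, -0.9]
width: 8.7
t 16.15 p [604.8  31.7 101.7] dworld [-5.1 -3.4 -0.7] dtool [ 0.7 -0.5  6.1] rv [-0.005  0.008 -0.002] F [-0.9 -1.1 -0.9] w 8.7
clock: 16.45
eef_pos: [605.6, 32.3, 101.5]
tool_rot: [-0.429, 1.563, -2.909]
force: [-7.9, -4.9, 7.8]
width: 9.2
t 16.45 p [605.6  32.3 101.5] dworld [-5.9 -4.  -0.5] dtool [ 0.5 -0.4  7.1] rv [-0.007  0.007  0.003] F [-7.9 -4.9  7.8] w 9.2
```

```bash
python3 -c "
from h import *
save('w18',get_image('wrist'));a=get_image('top')[100:280,200:340];save('t18',cv2.resize(a,None,fx=4,fy=3.3,interpolation=cv2.INTER_CUBIC));s=ctrl.read_state();print(s['force'],s['torque'],s['tau'].round(1),s['width'])"
```

```text
[-8.74338156 -6.34988451  7.53340008] [-1.15408225  1.79551278  0.04938722] [ -2.7 -53.    1.3 -18.2  -1.4  -2.5  -0. ] 8.628115095663215
```

View pics/w18.png

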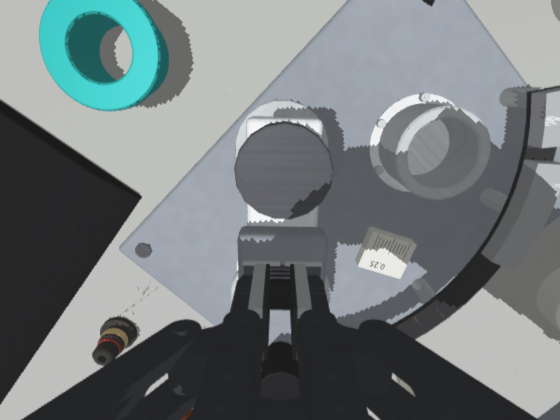

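View pics/t18.png

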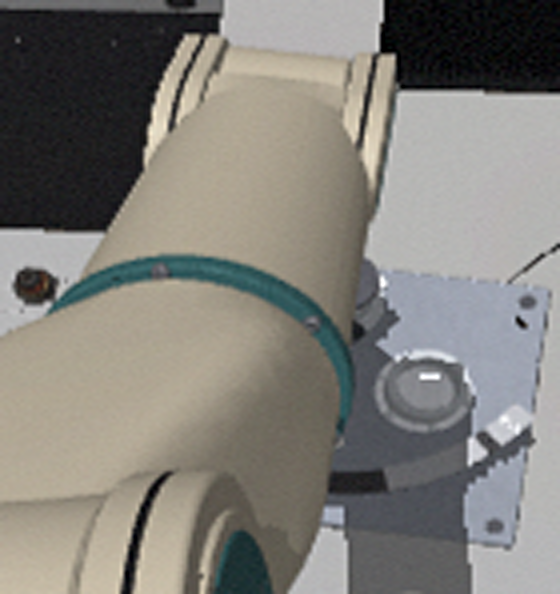

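The moment shows the contact is at the fingertips, so this is the lock's own resistance. Pushing harder.

```bash
python3 -m handwheel '-1 0 0 -8 0 0.015 0;-1 0 0 -9 0 0.02 0;-1 0 0 -10 0 0.02 0'
python3 -c "
from h import *
plan([599.7,28.3,101],2.24-np.pi/2);save('w19',get_image('wrist')[150:330,160:400].repeat(3,0).repeat(3,1))"
```

```text
clock: 16.85
eef_pos: [610.3, 36.1, 101.3]
tool_rot: [-2.398, 1.551, 1.4]
force: [-13.7, -9.4, 12.7]
width: 8.8
t 16.85 p [610.3  36.1 101.3] dworld [-10.6  -7.8  -0.3] dtool [ 0.1 -0.3 13.2] rv [-0.013 -0.015  0.013] F [-13.7  -9.4  12.7] w 8.8
```

View pics/w19.png

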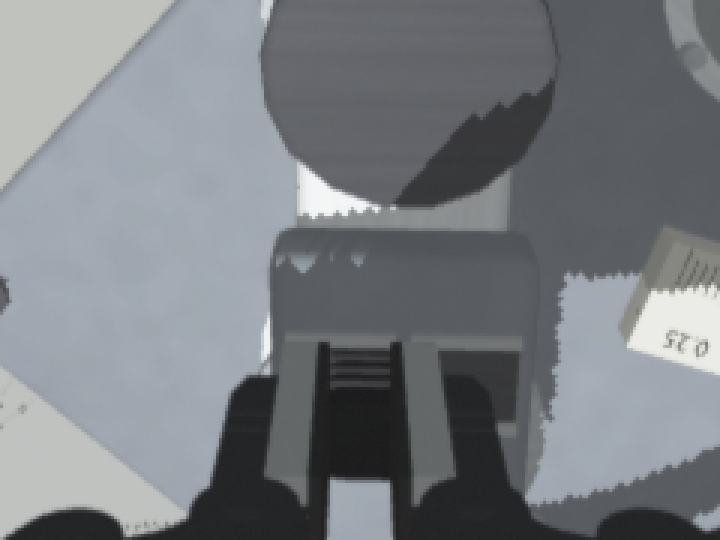

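The tab is now about 7 mm left of the head's middle, so the lock is fully open. I'll hold, then close it.

```bash
python3 -m handwheel '-1 0 0 -3 0 0 0;-1 0 0 -2 0 0 0;-1 0 0 0 0 0 0;-1 0 0 0 0 0 0;-1 0 0 0 0 0 0'
python3 -c "
from h import *
plan([599.7,28.3,101],2.24-np.pi/2)"
python3 -m handwheel '-1 0 0 3 0 0 0;-1 0 0 4 0 0 0;-1 0 0 4 0 0 0;-1 0 0 4 0 0 0;-1 0 0 2 0 0 0'
python3 -c "
from h import *
plan([599.7,28.3,101],2.24-np.pi/2);save('w20',get_image('wrist')[150:330,160:400].repeat(3,0).repeat(3,1))"
```

```text
clock: 17.4
eef_pos: [609.6, 35.7, 101.5]
tool_rot: [-1.893, 1.553, 1.902]
force: [-2.6, -2.0, 0.8]
width: 9.1
t 17.4 p [609.6  35.7 101.5] dworld [-9.9 -7.4 -0.5] dtool [ 0.5 -0.1 12.4] rv [-0.016 -0.006  0.017] F [-2.6 -2.   0.8] w 9.1
clock: 17.9
eef_pos: [607.8, 34.4, 102.5]
tool_rot: [-2.852, 1.538, 0.949]
force: [3.3, 1.0, -3.4]
width: 9.3
t 17.9 p [607.8  34.4 102.5] dworld [-8.1 -6.1 -1.5] dtool [ 1.2 -0.2 10.2] rv [-0.009 -0.031  0.009] F [ 3.3  1.  -3.4] w 9.3
```

View pics/w20.png

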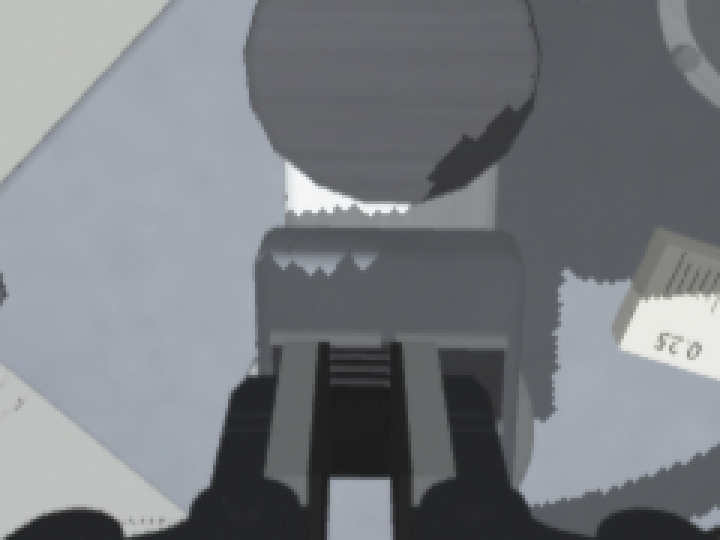

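```bash
python3 -m handwheel '-1 1 0 6 0 -0.02 0;-1 0.5 0 6 0 -0.02 0;-1 0.5 0 6 0 -0.02 0'
python3 -c "
from h import *
plan([599.7,28.3,101],2.24-np.pi/2)"

```

```text
clock: 18.25
eef_pos: [599.0, 27.3, 102.5]
tool_rot: [-0.325, 1.552, -2.804]
force: [2.3, 1.8, 0.7]
width: 9.1
t 18.25 p [599.   27.3 102.5] dworld [ 0.7  1.  -1.5] dtool [ 1.4 -0.3 -1.2] rv [-0.007  0.018  0.006] F [2.3 1.8 0.7] w 9.1
```

```bash
python3 -m handwheel '-1 1 0 4 0 0.01 0;-1 1 0 4 0 0.01 0;-1 0.5 0 1 0 0 0;-1 0 0 0 0 0 0'
python3 -c "
from h import *
plan([599.7,28.3,101],2.24-np.pi/2);save('w21',get_image('wrist')[150:330,160:400].repeat(3,0).repeat(3,1))"

```

```text
clock: 18.65
eef_pos: [599.6, 27.8, 102.5]
tool_rot: [-3.109, 1.55, 0.698]
force: [2.2, 1.1, -3.3]
width: 9.5
t 18.65 p [599.6  27.8 102.5] dworld [ 0.1  0.5 -1.5] dtool [ 1.5 -0.3 -0.4] rv [-0.004 -0.02   0.001] F [ 2.2  1.1 -3.3] w 9.5
```

View pics/w21.png

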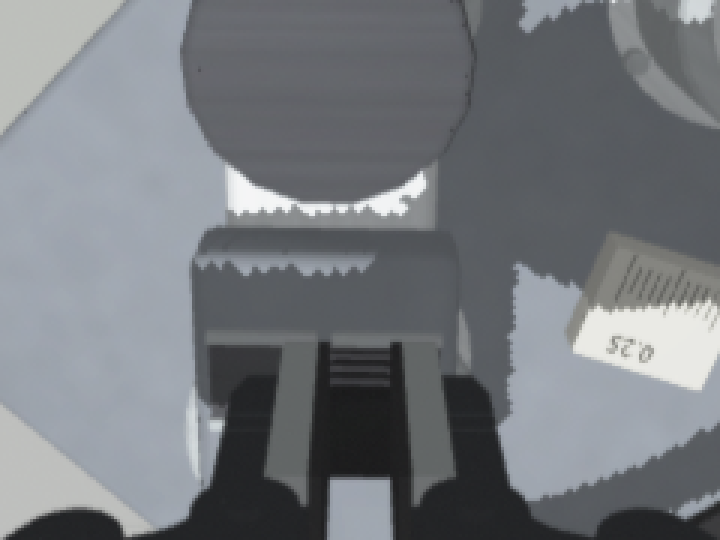

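The tab is 6 mm right of the middle, the same as at the start, so the lock is closed. Releasing and going back to the quill knob.

```bash
python3 -m handwheel '0 0 0 0 0 0 0;0 0 0 0 0 0 0;0 0 0 0 0 0 0;0 -25 0 0 0 0.02 0;0 -20 0 0 0 0 0;0 0 -22 -3 0 0 0;0 0 -22 -3 0 0 0;0 0 0 0 0 0 0'
python3 -c "
from h import *
plan([577,69.7,109.5],2.24-np.pi/2);save('w22',get_image('wrist'))"

```

```text
clock: 19.5
eef_pos: [568.6, 59.5, 147.2]
tool_rot: [-2.929, 1.544, 0.87]
force: [0.3, -0.2, 0.4]
width: 42.4
t 19.5 p [568.6  59.5 147.2] dworld [  8.4  10.2 -37.7] dtool [ 38.   -2.7 -11.9] rv [-0.011 -0.026  0.005] F [ 0.3 -0.2  0.4] w 42.4
```

View pics/w22.png

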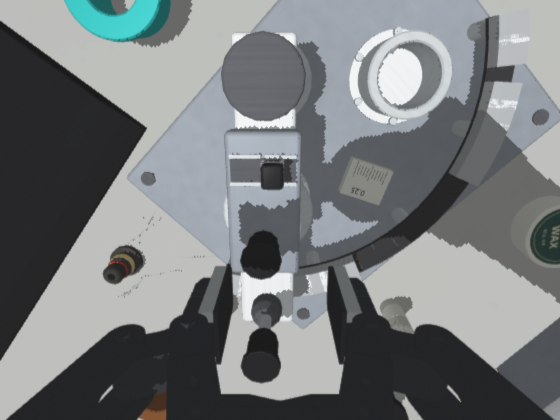

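```bash
python3 -m handwheel '0 0 -2 -12 0 -0.025 0;0 15 0 0 0 0 0;0 14 0 0 0 0 0'
python3 -c "
from h import *
plan([577,69.7,109.5],2.24-np.pi/2)"

```

```text
clock: 19.85
eef_pos: [580.2, 62.1, 119.3]
tool_rot: [2.263, 1.569, -0.226]
force: [-0.1, -0.6, -0.8]
width: 42.8
t 19.85 p [580.2  62.1 119.3] dworld [-3.2  7.6 -9.8] dtool [ 9.8 -8.  -2.1] rv [-0.017 -0.001 -0.001] F [-0.1 -0.6 -0.8] w 42.8
```

```bash
python3 -m handwheel '0 4 -8 -2 -0.01 0 0;0 5 0 0 0 0 0;0 0 0 0 0 0 0'
python3 -c "
from h import *
plan([577,69.7,109.5],2.24-np.pi/2);save('w23',get_image('wrist'))"

```

```text
clock: 20.15
eef_pos: [575.2, 67.6, 107.2]
tool_rot: [-0.054, 1.567, -2.534]
force: [0.6, 0.3, -0.2]
width: 42.5
t 20.15 p [575.2  67.6 107.2] dworld [1.8 2.1 2.3] dtool [-2.3 -0.6 -2.7] rv [-0.008  0.004  0.   ] F [ 0.6  0.3 -0.2] w 42.5
```

View pics/w23.png

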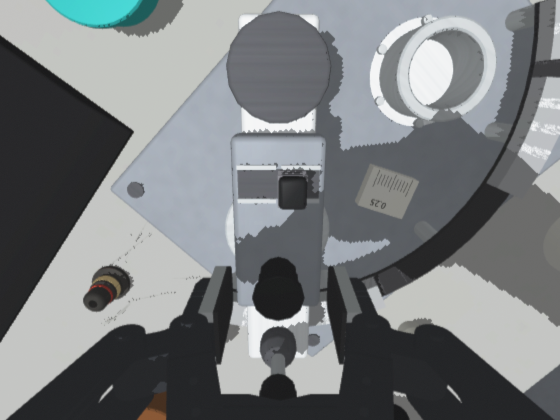

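```bash
python3 -m handwheel '-1 0 0 -2 0 0 0;-1 0 0 0 0 0 0;-1 0 0 0 0 0 0;-1 0 0 0 0 0 0;-1 0 0 0 0 0 0'
python3 -c "
from h import *
plan([577,69.7,145.5],2.24-np.pi/2)"

```

```text
clock: 20.7
eef_pos: [577.0, 68.7, 108.3]
tool_rot: [-0.016, 1.568, -2.497]
force: [-0.3, 0.6, -1.8]
width: 18.9
t 20.7 p [577.   68.7 108.3] dworld [-0.   1.  37.2] dtool [-37.2  -0.8  -0.5] rv [-0.009  0.003  0.   ] F [-0.3  0.6 -1.8] w 18.9
```

```bash
python3 -m handwheel '-1 -4 0 0 0 0 0;-1 -5 0 0 0 0 0;-1 -6 0 0 0 0 0;-1 -6 0 0 0 0 0;-1 -6 0 0 0 0 0;-1 -5 0 0 0 0 0;-1 -3 0 0 0 0 0'
python3 -c "
from h import *
plan([577,69.7,145.5],2.24-np.pi/2)"

```

```text
clock: 21.4
eef_pos: [576.1, 68.1, 144.2]
tool_rot: [0.008, 1.565, -2.473]
force: [4.5, -2.6, -32.8]
width: 19.0
t 21.4 p [576.1  68.1 144.2] dworld [0.9 1.6 1.3] dtool [-1.3 -0.7 -1.7] rv [-0.009  0.006 -0.   ] F [  4.5  -2.6 -32.8] w 19.0
```

Lifted 35.9 mm and on the upper stop. Letting go.

```bash
python3 -m handwheel '-1 0 0 0 0 0 0;0.2 0 0 0 0 0 0;0.2 0 0 0 0 0 0;0.2 0 0 0 0 0 0;0.2 -20 0 0 0 0 0;0.2 -40 0 0 0 0 0;0.2 -40 0 0 0 0 0;0.2 0 0 0 0 0 0'
python3 -c "
from h import *
plan([577,69.7,145.5],2.24-np.pi/2);save('w24',get_image('wrist'));a=get_image('scene')[150:270,170:330];save('s24',cv2.resize(a,None,fx=5,fy=5,interpolation=cv2.INTER_CUBIC))"

```

```text
clock: 22.2
eef_pos: [578.0, 68.8, 251.1]
tool_rot: [0.393, 1.569, -2.088]
force: [0.7, -0.4, -0.0]
width: 51.4
t 22.2 p [578.   68.8 251.1] dworld [  -1.     0.9 -105.6] dtool [105.6  -1.4   0. ] rv [-0.009  0.002 -0.001] F [ 0.7 -0.4 -0. ] w 51.4
```

View pics/w24.png

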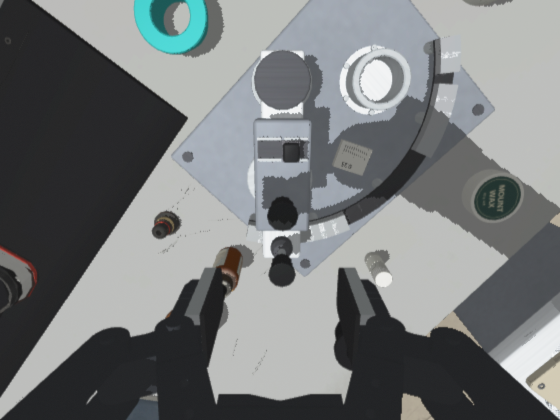

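View pics/s24.png

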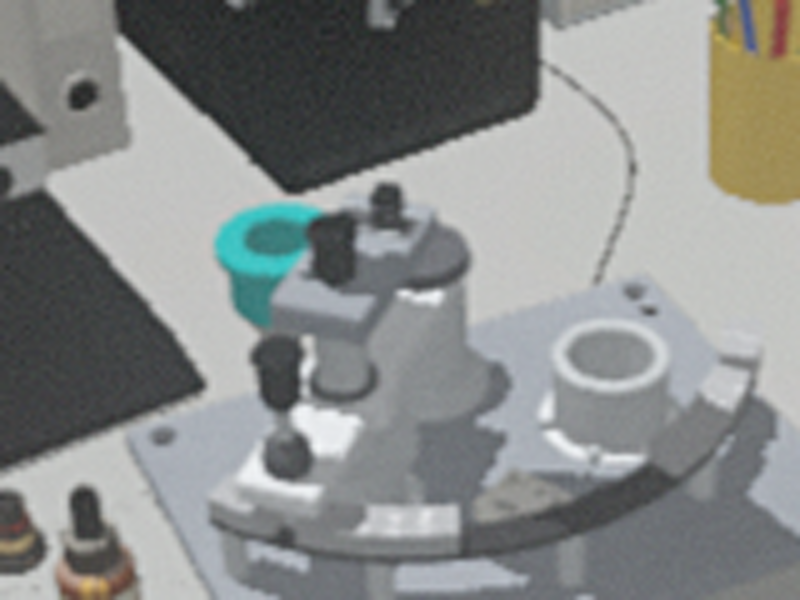

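```bash
python3 - <<'E'
from h import *
W=camera_params('wrist');S=camera_params('scene')
def tri(a,b):
    e1,e2=np.array(W['eye']),np.array(S['eye']);d1=plane(W,[a],0)[0]-e1;d2=plane(S,[b],0)[0]-e2
    M=np.c_[d1,-d2];t=np.linalg.lstsq(M,e2-e1,rcond=None)[0];p,q=e1+d1*t[0],e2+d2*t[1];return ((p+q)/2).round(1),np.linalg.norm(p-q).round(1)
cs=lambda x,y:(170+x/5,150+y/5)
print('quill top (167)',tri((283,211),cs(331,225)))
print('idx top (145)',tri((282,271),cs(277,348)))
print('tab top (159)',tri((291,152),cs(386,188)))
for n,uv,z in [('idx',(282,271),145),('quill',(283,211),167)]:
    q=plane(W,[uv],z)[0];d=q[:2]-PIV;print(n,q.round(1),np.hypot(*d).round(1),(np.arctan2(d[1],d[0])-np.pi+.115).round(3))
print('plain',plane(W,[(380,80)],52).round(1))
E
```

```text
quill top (167) (array([573.3,  68.2, 164.1]), np.float64(3.2))
idx top (145) (array([536.4, 115.7, 142.8]), np.float64(2.8))
tab top (159) (array([593.8,  30.9, 158.1]), np.float64(0.7))
idx [536.5 113.6 145. ] 152.1 -0.786
quill [573.1  66.  167. ] 92.1 -0.776
plain [[555.2 -62.1  52. ]]
```

```bash
python3 -c "
from h import *
print(ctrl.read_state()['clock']);print(ctrl.finish_job())"
```

```text
22.3
the job is handed in; nothing more can be done
None
```

I carried out every step and handed the job in at 22.3 s of the 58 s. I never saw the plunger tips, so the 36 mm size is inferred rather than measured.

**What I did:**
- Pulled the index pin up and swung the arm to the flanged bushing, in the nest at the stand's +y side.
- Let the pin drop into its notch there.
- Lowered the gauge 36 mm to its stop.
- Slid the lock fully open, held it about 0.5 s, and slid it fully closed.
- Drew the gauge up 35.9 mm to its upper stop and let go.

**Last checks:**

| Check | Measured | Expected | Note |
|---|---|---|---|
| Index knob top height | 143 mm | 145 mm | pin down |
| Quill knob top height | 164 mm | 167 mm | gauge up |
| Lock tab top height | 158 mm | 159 mm | gauge up |
| Arm angle (rough estimate) | −0.78 to −0.79 rad | −0.80 rad | over the flanged bushing |
| Lock tab position | 6 mm right of the middle | 6 mm right | closed; last measured before the lift |

The heights agree within about 3 mm; the calibration is good to about 2 mm. In the last pictures the tab still sat on the closed side, the plain bushing stood in its nest, and none of the things around appeared disturbed.

**What failed or disagreed:**
- **Fingertip reach:** the fingertips seemed to stand about 12 mm behind the reported TCP, not 8 mm ahead of it. The first grasp of the index knob and the first grasp of the lock tab closed above their targets, and I repeated both lower.
- **Lock opening:** the lock resisted up to about 16 N sideways, more than the stated 7 to 10 N. I had to regrip the tab and push harder before it opened.

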